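# Scan the unit label inside a milling machine's drawer

## Robot

A 7-joint arm with a two-finger parallel gripper is mounted at the origin on the work surface. World frame = base frame: x ahead of the robot, y to its left, z up, the work surface at z = 0. Lengths are in m, angles in degrees, forces in N, time in s.
With the tool pointing down it reaches from about 0.425 to 0.875 m from the base axis. Payload 4.7 kg.
Tool frame: the origin (TCP) lies at the centre of the arm's flange, where the gripper is bolted on; the fingertips stand 182 mm ahead of it and the grasp point (between the pads) lies 164 mm ahead of it; z points along the fingers, x is the direction in which the jaws open and shut, and the axes are right-handed (so a half turn about z gives the same grasp; the last joint's range is limited). The gripper opens to 87 mm and grips with 3 to 60 N. Pads are 19 mm wide; open, the fingers measure 117 mm over their backs; the gripper's body (75 mm by 190 mm) begins 51 mm behind the grasp point.
Start: joints at [-74.823, 18.392, -4.016, 83.108, 1.295, 78.541, -3.26], TCP at [0.161, 0.63, 0.405] pointing down, gripper open.
Joint ranges: [-163.93, 163.93], [-17.29, 119.83], [-79.2, 71.16], [3.27, 140.29], [-89.18, 269.18], [5.43, 117.66], [-154.24, 154.24]. Speed limits (degrees/s): [147.25, 147.25, 180, 180, 180, 180, 180].

## Interface

Orientations are given as [roll, pitch, yaw] about the fixed x, y, z axes, in that order (R = Rz(yaw) Ry(pitch) Rx(roll)).
In Python, from cell import env gives the robot as it stands. The module is installed in compiled form; this text tells all that it offers.
- The arm moves only by the tool carry_out, never from a script. Its argument "increments" is a list of rows, each a list of 5 numbers: the shift along the world's x, y, z in m, then the turn about the world's z in degrees, then the gripper's target within -1 to 1 (shut at 1, half-way at 0, fully open at -1). In form: [[dx, dy, dz, spin, jaw], ...]. A call has 1 to 20 rows; each row is the pose to reach, as a shift and turn from the pose commanded when the call began; what a row does not reach only later rows make up. A row lasts 1/10 s, in which the tool goes at most 50 mm and 8.59 degrees, less where a joint would pass 70% of its speed; a pose out of reach is approached as far as the arm can. A call with a gripper value outside its range is refused whole. The fingers move at their own pace and stop on an object; "grip_force" is the grip in N (left out, the last holds). Time passes only in rows, so rows that repeat a pose let the fingers close. It gives the time, the measured TCP pose, the force and the opening at its end, in the units of the state.
- env.get_obs(): the state, without advancing time (a new reading comes with each control period).
- env.read_camera(name): name is "scene" or "top" or "wrist"; returns (picture, depth): 420x560x3 uint8, red, green, blue; 420x560 float32, m along the optical axis (not along the pixel's ray), 0 where there is no reading.
- env.get_calibration(name): a dict with "K" (3x3 intrinsics, pixels), "camera_from_world" (4x4, takes a point from world to camera coordinates); the wrist camera has in their place "T_tool_cam" (4x4, takes a point from camera to tool coordinates, whose origin is the TCP and whose axes are the tool frame's). Camera axes: x right, y down, z forward; pixel columns grow to the right and rows downward; lengths in m; the calibration is good to about 2 mm. The wrist camera is an equidistant fisheye: a pixel r from the principal point sees the ray r / f radians off the axis. A picture is of the moment at which its call begins: read the wrist's pose just before it. get_calibration takes no time and is no camera call.
- env.sign_off(): hands the job in, once; it reports no verdict.
The state is a dict: "time_s": time; "qpos": joint angles; "joint_velocities": joint speeds; "effort": joint torques, N m; "tool_pos": TCP position; "tool_rot": TCP orientation; "force": force on the tool from outside, world axes, zero at the start; "wrist_torque": the same for the moment, N m; "grip_width": finger opening in m.
Only numpy, scipy, OpenCV 4.12 (cv2) and the standard library are available. Lean on these libraries where they do the work, as an engineer would, in place of code of your own. Each camera call takes 0.05 s, during which the arm holds its last target.

## Task

Pull the machine's front drawer open far enough to clear the unit inside it, take the hand scanner from its mat, and hold it still in the air about 8 cm from the unit's sloping bar label for a good second: beam on the middle of the label, square-on to its face, scan line along the row of bars. Then lay the scanner gently, without dropping it, back on the mat, on its butt and head as it was, and push the drawer fully home; do not knock the scanner against the machine, and leave the tray, bottle, roller and screwdriver where they are.

Things in the scene. Friction and masses are not known exactly. Their poses are not given: they have to be found in the camera images.
- chassis: Fixed aluminium chassis of a milling machine, 300 deep (its x), 220 wide, 130 high. Origin: bottom of the middle of its front face; x into the machine, y left, z up. On its cover a drum and motor, 70 to 200 behind the front face, up to 220 high. Two upright hood plates, 8 thick, at y = -114 and 114, reach 100 ahead of the front face, 95 to 165 above the bench.
- drawer (a joint): Drawer in the chassis' front: 0 = fully home, grows to 0.17 m as it slides out along the chassis' -x; starts up to 20 mm ajar. Friction about 3 N, stays where it is left. White front panel 200 wide, 12 thick, 45 to 118 above the bench; side walls up to 84. At 110 mm open the unit inside is clear of the cover.
- handle (a point): Middle of the drawer's bar handle, a steel round bar 12 in diameter and 110 long along the chassis' y, 105 above the bench, 45 clear ahead of the drawer's front panel (centre line to panel). Graspable from above, one finger on each side of the bar.
- label: White paper label 30 x 46 with a row of black bars on the sloping face of the black unit (66 wide, 65 high) in the drawer. Origin: its middle, 97 above the bench, 77 behind the drawer's outer front; z: outward normal, 45 degrees up, roughly to the robot; y: its level long side, along the row of bars. The unit stands up to 45 off-centre and 0.45 rad turned, held stiffly; it rides with the drawer.
- scanner: Hand scanner, 0.15 to 0.31 kg, on the mat on its butt and head: level grey handle 32 wide (y), 26 thick, top 51 above the origin; black head 60 wide in front. Origin: underside of the resting scanner, 73 ahead of its rear end and 99 behind its front; x forward to the head, z up. Best grip point (0, 0, 38), near the centre of mass; handle free to grip at x -40 to 40.
- window: The scanner's amber window, 18 x 48, on the head's lower front face, fixed on the scanner at (86.5, 0, 7.6) mm of its frame. Origin: middle of the window; z is the beam direction, 60 degrees below the scanner's x (forward and down); y is the scan line, equal to the scanner's y. Good reading distance along z: 50 to 120 mm.
- mat: Blue bench mat, fixed on the bench, 240 (x) x 180 (y) x 3 high, left or right of the machine. Origin: middle of its underside. The scanner starts on it and goes back on it.
- parts_tray: Bystander: grey open tray with screws, 160 x 120 x 35 high, on the other side from the mat. Origin: middle of its underside.
- bottle: Bystander: white bottle, diameter 56, 170 high, standing beside the machine. Origin: middle of its underside.
- roller: Bystander: steel roller standing on end, diameter 60, 72 high, on the other side of the machine from the bottle. Origin: middle of its underside.
- screwdriver: Bystander: screwdriver 170 long, under 35 high, lying on the bench in front of the machine. Origin: middle of its length, on its underside; x along it.

How it is judged:
By the outcome, as a careful person would: the job done as asked, in the order asked, and still so for the second after the job is handed in, with the robot touching nothing.
It also fails if it takes over 72 s, if anything falls off the work surface, if the arm or the gripper's body presses on something with over 40 N, if the wrist force passes 120 N, or if a joint passes its speed limit or range.

## Working session

There is one attempt and no reset: what is moved stays moved. The work goes in short steps, Python scripts to look and compute and a tool call to move; the robot and the scene stay as the last step left them, time stands still between calls to the robot, and variables do not carry over. Pictures are saved under pics/ and viewed, and the job is handed in when it is done.

Besides the shell and the picture viewer there is one more tool, called as name([rows], argument=value, ...), one row to a line, values as JSON. carry_out: Moves the arm, as the interface text tells. Its arguments: {"type":"object","properties":{"increments":{"type":"array"},"grip_force":{"type":"number"}},"required":["increments"]}

```bash
ls; mkdir -p pics
cat > h.py <<'E'
import numpy as np, cv2
from cell import env
from scipy.spatial.transform import Rotation as R
def save(n,f):
    p,d=env.read_camera(n); cv2.imwrite(f'pics/{f}.png',p[:,:,::-1]); np.savez(f'pics/{f}.npz',p=p,d=d); return p,d
def pts(n,d):
    c=env.get_calibration(n);K=c['K'];T=np.linalg.inv(c['camera_from_world'])
    v,u=np.mgrid[:d.shape[0],:d.shape[1]]
    X=np.stack([(u-K[0,2])/K[0,0]*d,(v-K[1,2])/K[1,1]*d,d],-1)
    return X@T[:3,:3].T+T[:3,3]
E
python3 - <<'E'
from h import *
o=env.get_obs()
for k,v in o.items(): print(k,np.round(v,4))
for n in ('scene','top','wrist'):
    p,d=save(n,n+'0'); c=env.get_calibration(n); print(n,{k:np.round(v,4).tolist() for k,v in c.items() if hasattr(v,'shape')}, [k for k in c], (d>0).mean())
E
```

```text
pics
time_s 0.0
qpos [-74.8231  18.4386  -4.0161  83.1748   1.2949  78.5421  -3.2584]
joint_velocities [-0.0013 -0.0843  0.0229 -0.16   -0.0037 -0.0608  0.0687]
effort [-2.00000e-04 -4.91314e+01 -4.04200e-01 -3.12522e+01 -6.40000e-02
  4.40000e-02  2.00000e-04]
tool_pos [0.1613 0.6295 0.4037]
tool_rot [1.799944e+02 1.103000e-01 7.563490e+01]
force [ 0.4575 -0.216   0.1462]
wrist_torque [-0.0437 -0.0538  0.0406]
grip_width 0.0871
scene {'K': [[544.7428, 0.0, 272.4022], [0.0, 544.7428, 205.3574], [0.0, 0.0, 1.0]], 'camera_from_world': [[-0.7201, 0.6935, -0.0225, 0.4038], [0.4883, 0.4835, -0.7265, -0.2101], [-0.493, -0.5341, -0.6868, 1.5196], [0.0, 0.0, 0.0, 1.0]]} ['K', 'camera_from_world'] 0.9961139455782313
top {'K': [[427.248, 0.0, 278.7782], [0.0, 427.248, 215.3945], [0.0, 0.0, 1.0]], 'camera_from_world': [[0.0197, -0.9996, 0.0183, -0.0141], [-0.9954, -0.0214, -0.0934, 0.5773], [0.0937, -0.0164, -0.9955, 1.1729], [0.0, 0.0, 0.0, 1.0]]} ['K', 'camera_from_world'] 0.9959778911564626
wrist {'K': [[325.1923, 0.0, 276.6855], [0.0, 325.1923, 212.1582], [0.0, 0.0, 1.0]], 'T_tool_cam': [[1.0, -0.0003, -0.0011, -0.0], [0.0006, 0.9629, 0.2698, -0.0747], [0.001, -0.2698, 0.9629, 0.02], [0.0, 0.0, 0.0, 1.0]]} ['K', 'T_tool_cam'] 0.9851147959183674
```

View pics/scene0.png

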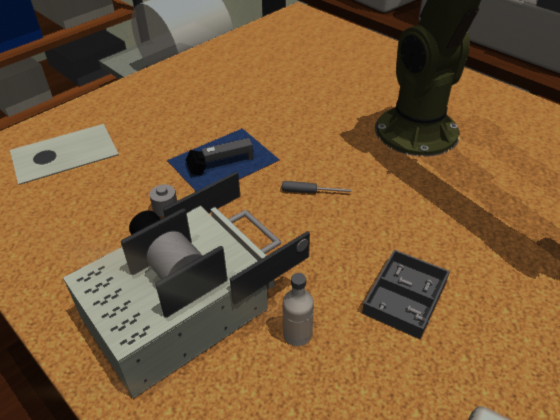

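View pics/top0.png

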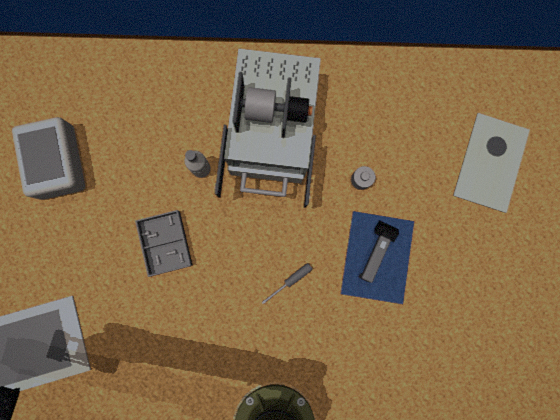

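View pics/wrist0.png

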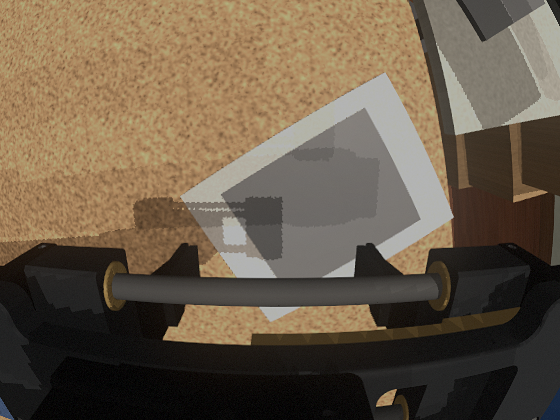

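```bash
cat > m1.py <<'E'
from h import *
z=np.load('pics/top0.npz');p,d=z['p'],z['d'];X=pts('top',d)
for n,(u,v) in dict(panel=(267,178),handle=(265,191),hL=(243,191),hR=(287,193),plL=(219,193),plR=(308,203),cov=(265,150),bottle=(193,157),roller=(364,175),mat=(355,280),head=(386,231),hand=(374,262),bench=(240,330),tray=(140,213)).items(): print(n,np.round(X[v,u],3))
hsv=cv2.cvtColor(p,cv2.COLOR_RGB2HSV)
m=((hsv[...,0]>100)&(hsv[...,0]<130)&(hsv[...,1]>120)); m[:200]=0; m[:, :320]=0;m[330:]=0;m[:,440:]=0
c,_=cv2.findContours(m.astype(np.uint8),0,2); c=max(c,key=cv2.contourArea)
print('mat',cv2.minAreaRect(c))
# scanner by height
h=X[...,2]; s=(h>0.012)&(np.abs(np.arange(560)[None]-378)<40)&(np.abs(np.arange(420)[:,None]-252)<50)
q=X[s]; 
c,_=cv2.findContours(s.astype(np.uint8),0,2); c=max(c,key=cv2.contourArea); print('scn',cv2.minAreaRect(c))
hd=s&(p.max(-1)>70); print(hd.sum(), np.percentile(q[:,2],[5,50,95]))
cv2.imwrite('pics/topc.png',cv2.resize(p[100:310,180:430,::-1],None,fx=3,fy=2.8,interpolation=2))
E
python3 m1.py
```

```text
panel [0.676 0.033 0.068]
handle [0.633 0.037 0.11 ]
hL [0.632 0.095 0.107]
hR [ 0.646 -0.025 -0.   ]
plL [0.623 0.155 0.125]
plR [ 0.599 -0.073  0.151]
cov [0.737 0.039 0.132]
bottle [0.706 0.217 0.171]
roller [ 0.689 -0.233  0.071]
mat [ 0.4   -0.223 -0.001]
head [ 0.539 -0.301  0.041]
hand [ 0.453 -0.265  0.049]
bench [ 0.255  0.1   -0.003]
tray [0.578 0.394 0.   ]
mat ((377.4566650390625, 257.0317687988281), (61.88727569580078, 82.79515075683594), 8.746162414550781)
scn ((375.8000183105469, 251.9000244140625), (23.702320098876953, 60.821041107177734), 26.56505012512207)
545 [0.02744084 0.05130447 0.05784522]
```

```bash
python3 -c "
import cv2
p=cv2.imread('pics/scene0.png');cv2.imwrite('pics/scc.png',cv2.resize(p[120:320,140:360],None,fx=3.6,fy=3,interpolation=2))"
```

```text
(no output)
```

View pics/topc.png

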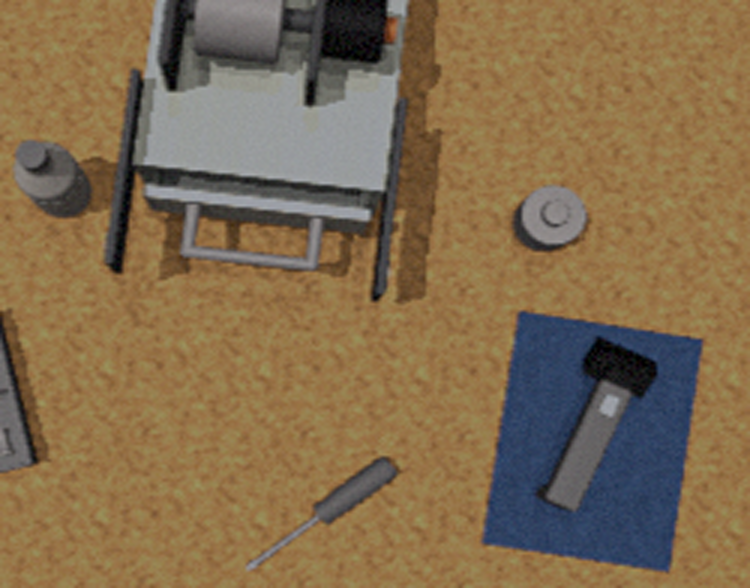

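View pics/scc.png

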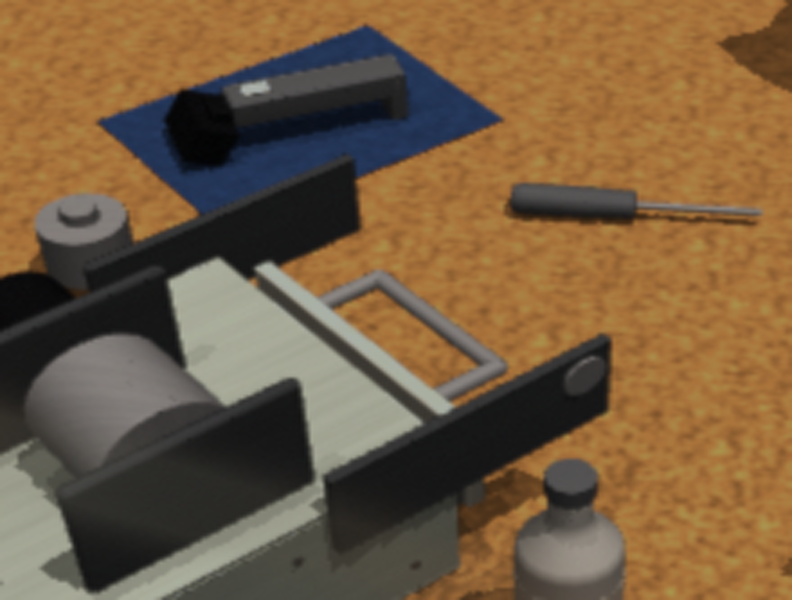

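```bash
cat >> h.py <<'E'
def ray(n,u,v):
    c=env.get_calibration(n);K=c['K'];T=np.linalg.inv(c['camera_from_world'])
    r=T[:3,:3]@np.array([(u-K[0,2])/K[0,0],(v-K[1,2])/K[1,1],1]); return T[:3,3],r/np.linalg.norm(r)
def onz(n,u,v,z):
    o,r=ray(n,u,v); return o+r*(z-o[2])/r[2]
def tri(*obs):
    A=np.zeros((3,3));b=np.zeros(3);L=[]
    for o,r in obs:
        P=np.eye(3)-np.outer(r,r);A+=P;b+=P@o;L.append((o,P))
    x=np.linalg.solve(A,b); return x,[np.linalg.norm(P@(x-o)) for o,P in L]
E
python3 - <<'E'
from h import *
a=tri(ray('top',285.7,194.6),ray('scene',245.8,211.7)); b=tri(ray('top',242.3,191),ray('scene',278.9,242.7))
print(a,b)
z=np.load('pics/top0.npz');p,d=z['p'],z['d'];X=pts('top',d);H=X[...,2]
# plates and cover orientation
m=(abs(H-.13)<.006); m[:40]=0;m[185:]=0;m[:,:225]=0;m[:,:]&=(np.arange(560)[None]<325)
c,_=cv2.findContours(m.astype(np.uint8),0,2);c=max(c,key=cv2.contourArea)
q=np.array([onz('top',u,v,.13)[:2] for u,v in c[:,0]],np.float32); print('cover',cv2.minAreaRect(q),q.min(0))
hsv=cv2.cvtColor(p,cv2.COLOR_RGB2HSV)
U=np.arange(560)[None];V=np.arange(420)[:,None]
roi=(abs(U-378)<28)&(abs(V-252)<34)
s=roi&(H>.043)&(H<.056)
blk=p.max(-1)<55
print('val',np.percentile(p.max(-1)[s],[5,25,50,75,95]))
hm=s&~blk
hm=cv2.morphologyEx(hm.astype(np.uint8),cv2.MORPH_OPEN,np.ones((3,3)))
c,_=cv2.findContours(hm,0,2);c=max(c,key=cv2.contourArea)
q=np.array([onz('top',u,v,.054)[:2] for u,v in c[:,0]],np.float32); print('handle',cv2.minAreaRect(q))
s=roi&(H>.012)
c,_=cv2.findContours(s.astype(np.uint8),0,2);c=max(c,key=cv2.contourArea)
q=np.array([onz('top',u,v,.05)[:2] for u,v in c[:,0]],np.float32); r=cv2.minAreaRect(q);print('all',r,cv2.boxPoints(r))
g=((hsv[...,0]>100)&(hsv[...,0]<130)&(hsv[...,1]>120)); g[:200]=0; g[:, :320]=0;g[330:]=0;g[:,440:]=0
c,_=cv2.findContours(g.astype(np.uint8),0,2); c=max(c,key=cv2.contourArea)
q=np.array([onz('top',u,v,.003)[:2] for u,v in c[:,0]],np.float32); r=cv2.minAreaRect(q);print('mat',r)
for nm,bo,ti in (('tail',(575-15,500),None),):pass
E
```

```text
(array([ 0.62407805, -0.01615846,  0.10142567]), [np.float64(0.002890635956783686), np.float64(0.00289063595678367)]) (array([0.63345776, 0.09708803, 0.09855116]), [np.float64(0.00020756212552148243), np.float64(0.00020756212552135696)])
cover ((0.8522340655326843, 0.02234017103910446), (0.22091402113437653, 0.30051377415657043), 84.54095458984375) [ 0.69283384 -0.09954399]
val [ 18.45  56.    98.   103.   109.  ]
handle ((0.4519781470298767, -0.2635100483894348), (0.030491849407553673, 0.10543175041675568), 64.40862274169922)
all ((0.4809185862541199, -0.27051085233688354), (0.06502687186002731, 0.16847477853298187), 63.56581115722656) [[ 0.39101452 -0.26212496]
 [ 0.54187465 -0.33712482]
 [ 0.57082266 -0.27889675]
 [ 0.41996253 -0.20389688]]
mat ((0.4673500657081604, -0.28575533628463745), (0.17527249455451965, 0.2347993105649948), 81.64248657226562)
```

carry_out([
  [0.01,-0.012,0.005,-2,0],
  [0.035,-0.045,0.01,-7,0],
  [0.066,-0.083,0.01,-14,0],
  [0.096,-0.121,0.01,-21,0],
  [0.126,-0.159,0.01,-28,0],
  [0.156,-0.197,0.01,-34,0],
  [0.186,-0.235,0.01,-40,0],
  [0.216,-0.273,0.01,-46,0],
  [0.246,-0.311,0.01,-52,0],
  [0.276,-0.349,0.01,-57,0],
  [0.306,-0.387,0.01,-62,0],
  [0.336,-0.425,0.01,-66,0],
  [0.366,-0.463,0.01,-70,0],
  [0.396,-0.5,0.01,-74,0],
  [0.424,-0.535,0.005,-77,0],
  [0.445,-0.562,0.0,-79,0],
  [0.46,-0.58,-0.005,-80.9,0],
  [0.468,-0.59,-0.005,-80.9,0],
  [0.468,-0.59,-0.005,-80.9,0],
  [0.468,-0.59,-0.005,-80.9,0],
])

```text
time_s: 2.15
tool_pos: [0.6289, 0.0404, 0.4001]
tool_rot: [-179.9, 0.0, -5.2]
force: [0.2, 0.7, 0.4]
grip_width: 0.0438
```

```bash
cat >> h.py <<'E'
def wpose():
    o=env.get_obs(); T=np.eye(4); T[:3,:3]=R.from_euler('xyz',o['tool_rot'],degrees=True).as_matrix(); T[:3,3]=o['tool_pos']; return T
def wray(T,u,v):
    c=env.get_calibration('wrist');K=c['K'];C=T@c['T_tool_cam']
    a=np.array([(u-K[0,2])/K[0,0],(v-K[1,2])/K[1,1]]);t=np.linalg.norm(a)
    r=np.array([*(a/max(t,1e-9)*np.sin(t)),np.cos(t)]); return C[:3,3],C[:3,:3]@r
def wpts(T,d):
    c=env.get_calibration('wrist');K=c['K'];C=T@c['T_tool_cam']
    v,u=np.mgrid[:d.shape[0],:d.shape[1]]
    ax=(u-K[0,2])/K[0,0];ay=(v-K[1,2])/K[1,1];t=np.hypot(ax,ay)+1e-9
    k=np.tan(np.minimum(t,1.5))/t*d
    return np.stack([ax*k,ay*k,d],-1)@C[:3,:3].T+C[:3,3]
def wonz(T,u,v,z):
    o,r=wray(T,u,v); return o+r*(z-o[2])/r[2]
def wsave(f):
    T=wpose(); p,d=env.read_camera('wrist'); cv2.imwrite(f'pics/{f}.png',p[:,:,::-1]); np.savez(f'pics/{f}.npz',p=p,d=d,T=T); return T,p,d
E
python3 - <<'E'
from h import *
T,p,d=wsave('w1'); o=env.get_obs(); print(o['time_s'],o['tool_pos'],o['tool_rot'],o['qpos'],o['grip_width'])
E
```

```text
2.2 [0.62879915 0.04108767 0.40017598] [-1.79919655e+02  9.23274053e-03 -5.15055933e+00] [-31.78606208  17.48803252  31.99517331  87.66284979  -9.46748473
  77.54390082  -4.08687609] 0.04358951221988433
```

View pics/w1.png

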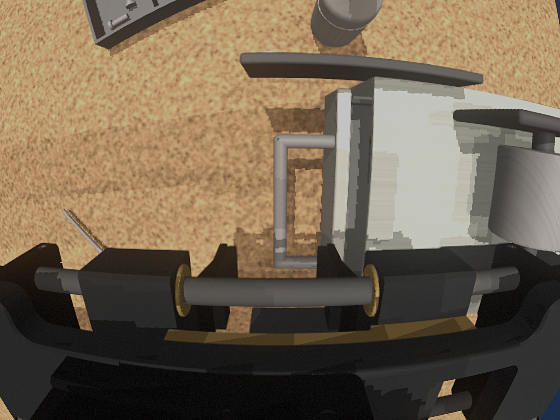

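Run:
```python
from h import *
z=np.load('pics/w1.npz');T=z['T'];p=z['p'];X=wpts(T,z['d'])
for v in (160,180,200,220,235):
    row=p[v].astype(int); g=[u for u in range(262,300) if np.ptp(row[u])<25 and 0.08<X[v,u,2]<.125]
    print(v,g[0],g[-1],np.round(X[v,g[len(g)//2]],4),np.round(wonz(T,(g[0]+g[-1])/2,v,.108),4))
for v,u in ((140,280),(262,280),(180,344),(180,360)): print(u,v,np.round(X[v,u],4))
```

```text
160 274 286 [0.6346 0.0836 0.1112] [0.6346 0.0832 0.108 ]
180 274 286 [0.6331 0.0667 0.1107] [0.633  0.0662 0.108 ]
200 274 286 [0.6315 0.0495 0.1108] [0.6315 0.0488 0.108 ]
220 274 286 [0.6299 0.0319 0.1112] [0.6299 0.0309 0.108 ]
235 274 285 [0.6287 0.018  0.1109] [0.6282 0.017  0.108 ]
280 140 [0.6361 0.1002 0.1106]
280 262 [ 0.6264 -0.0078  0.1112]
344 180 [0.686  0.0635 0.1181]
360 180 [0.7161 0.0494 0.0519]
```

carry_out([
  [0.002,0.001,-0.03,0,0],
  [0.002,0.001,-0.07,0,0],
  [0.002,0.001,-0.1,0,0],
  [0.002,0.001,-0.12,0,0],
  [0.002,0.001,-0.131,0,0],
  [0.002,0.001,-0.131,0,0],
  [0.002,0.001,-0.131,0,1],
  [0.002,0.001,-0.131,0,1],
  [0.002,0.001,-0.131,0,1],
  [0.002,0.001,-0.131,0,1],
  [0.002,0.001,-0.131,0,1],
], grip_force=25)

```text
time_s: 3.3
tool_pos: [0.6315, 0.0406, 0.2692]
tool_rot: [-180.0, -0.0, -5.3]
force: [-0.1, 0.4, 2.3]
grip_width: 0.0114
```

carry_out([
  [-0.004,0.0,0,0,1],
  [-0.012,0.001,0,0,1],
  [-0.022,0.002,0,0,1],
  [-0.034,0.003,0,0,1],
  [-0.046,0.004,0,0,1],
  [-0.058,0.005,0,0,1],
  [-0.07,0.0065,0,0,1],
  [-0.082,0.0075,0,0,1],
  [-0.094,0.0085,0,0,1],
  [-0.106,0.0095,0,0,1],
  [-0.116,0.0105,0,0,1],
  [-0.125,0.0115,0,0,1],
  [-0.131,0.012,0,0,1],
  [-0.135,0.012,0,0,1],
  [-0.135,0.012,0,0,1],
  [-0.135,0.012,0,0,0],
  [-0.135,0.012,0,0,0],
  [-0.135,0.012,0,0,0],
])

```text
time_s: 5.1
tool_pos: [0.4952, 0.0518, 0.2676]
tool_rot: [179.9, 0.2, -5.3]
force: [0.1, 0.3, -0.3]
grip_width: 0.0277
```

carry_out([
  [0,0,0,0,0],
  [0,0,0.02,0,0],
  [0,0,0.06,0,0],
  [0,0,0.1,0,-0.5],
  [0,0,0.14,0,-1],
  [0,0,0.15,0,-1],
  [0,0,0.15,0,-1],
])

```text
time_s: 5.8
tool_pos: [0.4967, 0.0524, 0.4201]
tool_rot: [-179.9, -0.1, -5.3]
force: [-0.8, 0.1, 0.9]
grip_width: 0.0678
```

Run:
```python
from h import *
T,p,d=wsave('w2'); print(T); save('top','top2');save('scene','scene2')
q=cv2.imread('pics/top2.png');cv2.imwrite('pics/top2c.png',cv2.resize(q[100:310,180:430],None,fx=3,fy=2.8,interpolation=2))
```

```text
[[ 9.95744122e-01 -9.21228092e-02  2.65187653e-03  4.96675234e-01]
 [-9.21252896e-02 -9.95747079e-01  8.28652522e-04  5.23863700e-02]
 [ 2.56426051e-03 -1.06943077e-03 -9.99996140e-01  4.20121778e-01]
 [ 0.00000000e+00  0.00000000e+00  0.00000000e+00  1.00000000e+00]]
```

View pics/w2.png

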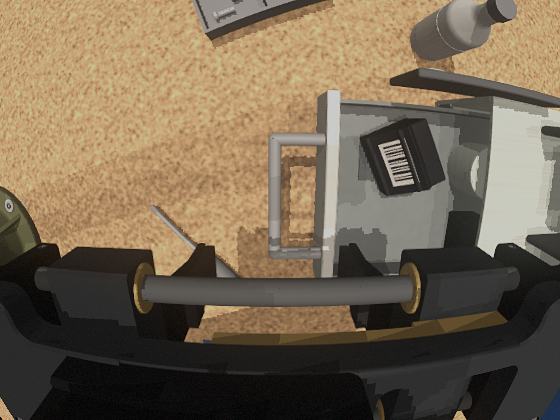

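View pics/top2c.png

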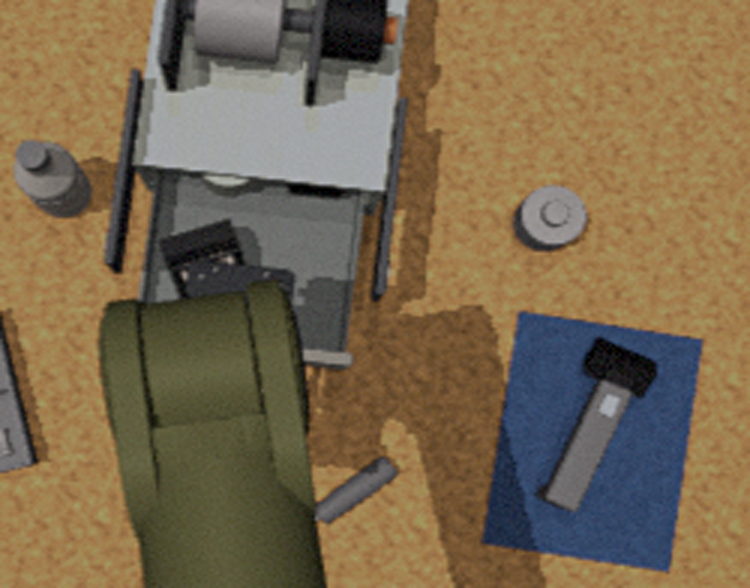

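View pics/scene2.png

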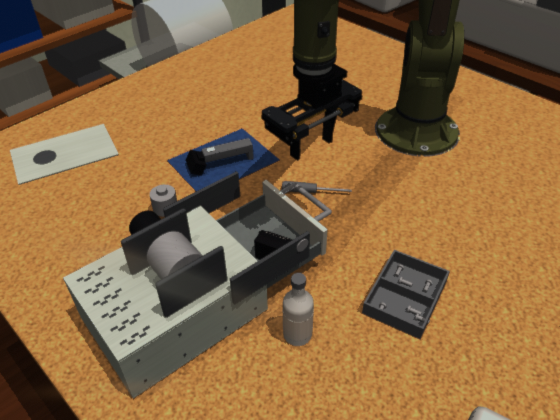

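```bash
cat > lab.py <<'E'
from h import *
def label(f,box=(365,130,430,205)):
    z=np.load(f'pics/{f}.npz');T=z['T'];p=z['p'];X=wpts(T,z['d'])
    m=np.zeros(p.shape[:2],np.uint8);x0,y0,x1,y1=box
    m[y0:y1,x0:x1]=(p[y0:y1,x0:x1].min(-1)>120)
    m=cv2.morphologyEx(m,cv2.MORPH_CLOSE,np.ones((7,7)))
    n,l,s,_=cv2.connectedComponentsWithStats(m); 
    zz=[ (s[i,4]*(abs(np.median(X[l==i][:,2])-.097)<.015),i) for i in range(1,n)]; i=max(zz)[1]
    m=(l==i).astype(np.uint8); c,_=cv2.findContours(m,0,2);c=max(c,key=cv2.contourArea)
    P=X[m>0]; ctr=np.median(P,0)
    A=P[:,:2]-ctr[:2]; co=np.linalg.lstsq(np.c_[A,np.ones(len(A))],P[:,2],rcond=None)[0]
    nrm=np.array([-co[0],-co[1],1]);nrm/=np.linalg.norm(nrm)
    print('n px',len(P),'tilt',np.degrees(np.arccos(nrm[2])),'az',np.degrees(np.arctan2(nrm[1],nrm[0])),'c',ctr,P.mean(0))
    # project contour to the plane through rays
    o0=np.r_[ctr[:2],co[2]]
    Q=[]
    for u,v in c[:,0]:
        o,r=wray(T,u,v);Q.append(o+r*(nrm@(o0-o))/(nrm@r))
    Q=np.array(Q); ey=np.cross([0,0,1],nrm);ey/=np.linalg.norm(ey);ex=np.cross(ey,nrm)
    r=cv2.minAreaRect(np.c_[(Q-o0)@ey,(Q-o0)@ex].astype(np.float32)); print(r)
    C=o0+ey*r[0][0]+ex*r[0][1]; print('centre',C,'rect',cv2.minAreaRect(c))
    return C,nrm
if __name__=='__main__':
    import sys; label(sys.argv[1])
E
python3 lab.py w2
python3 -c "
import cv2
p=cv2.imread('pics/w2.png');cv2.imwrite('pics/w2c.png',cv2.resize(p[90:240,310:460],None,fx=4,fy=4,interpolation=0))"
```

```text
n px 1066 tilt 57.51879430614248 az 8.294814499163449 c [0.61787912 0.07913584 0.0969548 ] [0.61741259 0.08005606 0.09896437]
((-0.002663407474756241, 0.025051847100257874), (0.048509854823350906, 0.17888584733009338), 13.722819328308105)
centre [0.63157604 0.07844117 0.0773148 ] rect ((398.4283142089844, 162.98147583007812), (47.389102935791016, 26.8565616607666), 70.82099914550781)
```

View pics/w2c.png

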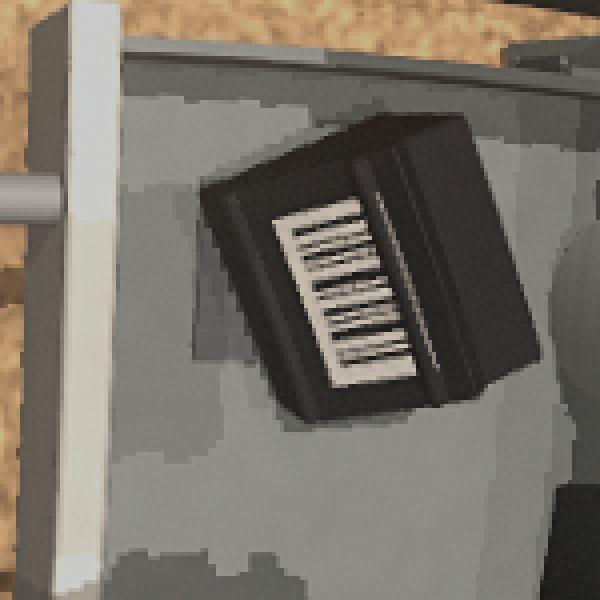

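```bash
cat > lab2.py <<'E'
from h import *
def lab(f,cs,zc=.097):
    z=np.load(f'pics/{f}.npz');T=z['T'];X=wpts(T,z['d'])
    poly=np.array(cs)  # lowTop, highTop, highBot, lowBot
    m=np.zeros(z['d'].shape,np.uint8);cv2.fillPoly(m,[np.round(poly).astype(np.int32)],1); m=cv2.erode(m,np.ones((3,3)))
    P=X[m>0];
    for _ in range(4):
        c=P.mean(0);w=np.linalg.svd(P-c,full_matrices=False)[2][2]; w*=np.sign(w[2]); e=(P-c)@w; P=P[abs(e)<max(.002,1.5*e.std())]
    print('plane tilt',np.degrees(np.arccos(w[2])),'az',np.degrees(np.arctan2(w[1],w[0])),len(P))
    Q=[]
    for u,v in cs:
        o,r=wray(T,u,v);Q.append(o+r*(w@(c-o))/(w@r))
    Q=np.array(Q);print(np.round(Q,4),'ctr',Q.mean(0),'sides',np.linalg.norm(Q-np.roll(Q,-1,0),axis=1))
    d=Q[0]-Q[3]+Q[1]-Q[2];print('long az',np.degrees(np.arctan2(d[1],d[0])))
    S=np.array([wonz(T,*cs[i],[zc-.0106,zc+.0106,zc+.0106,zc-.0106][i]) for i in range(4)]);d=S[0]-S[3]+S[1]-S[2]
    print('byheight ctr',S.mean(0),'long az',np.degrees(np.arctan2(d[1],d[0])),np.linalg.norm(S-np.roll(S,-1,0),axis=1))
if __name__=='__main__':
    lab('w2',[(378.25,145.25),(399.5,139.5),(413.75,183.75),(393,187)])
E
python3 lab2.py
```

```text
plane tilt 45.822256482739974 az -160.69654130590123 764
[[0.6018 0.0979 0.0872]
 [0.618  0.1039 0.105 ]
 [0.6326 0.0598 0.1042]
 [0.6166 0.0542 0.0867]] ctr [0.61725807 0.07894597 0.09574835] sides [0.02485658 0.04650599 0.02440024 0.0461307 ]
long az 108.53907748477218
byheight ctr [0.61671158 0.07915349 0.097     ] long az 108.28941767735706 [0.02671108 0.0458094  0.0264526  0.04608109]
```

carry_out([
  [0,-0.01,0,-4,-1],
  [0,-0.03,0,-12,-1],
  [0,-0.06,0,-20,-1],
  [0,-0.09,0,-28,-1],
  [0,-0.12,0,-36,-1],
  [0.0,-0.15,0,-44,-1],
  [0.0,-0.18,-0.005,-52,-1],
  [0.0,-0.21,-0.01,-60,-1],
  [0.0,-0.24,-0.01,-68,-1],
  [0.0,-0.265,-0.015,-76,-1],
  [0.0,-0.285,-0.02,-84,-1],
  [0.0,-0.3,-0.02,-92,-1],
  [0.0,-0.315,-0.02,-100,-1],
  [0.0,-0.328,-0.02,-106,-1],
  [0.004,-0.333,-0.02,-110,-1],
  [0.004,-0.333,-0.02,-110.6,-1],
  [0.004,-0.333,-0.02,-110.6,-1],
  [0.004,-0.333,-0.02,-110.6,-1],
])

```text
time_s: 7.75
tool_pos: [0.5002, -0.2797, 0.398]
tool_rot: [179.9, -0.0, -115.8]
force: [0.1, 0.7, 0.5]
grip_width: 0.0874
```

Run:
```python
from h import *
T,p,d=wsave('w3'); o=env.get_obs(); print(o['tool_pos'],o['tool_rot'],o['qpos'])
save('top','top3')
q=cv2.imread('pics/top3.png');cv2.imwrite('pics/top3c.png',cv2.resize(q[130:260,200:330],None,fx=4.5,fy=4.5,interpolation=0))
```

```text
[ 0.50027687 -0.27971369  0.39825301] [ 1.79936314e+02  6.40391307e-03 -1.15769242e+02] [-18.90154058  12.45568252  52.52289369  96.46989937 -10.15207698
  76.15221877 -80.34362416]
```

View pics/w3.png

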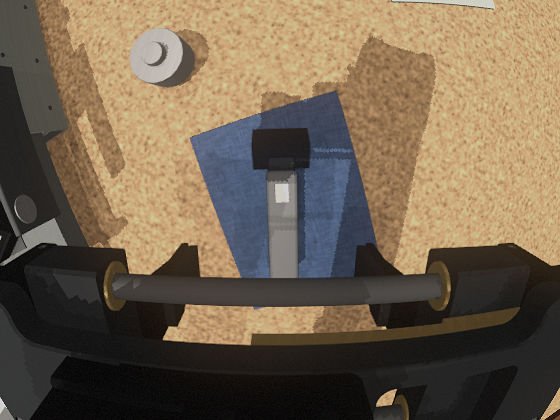

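View pics/top3c.png

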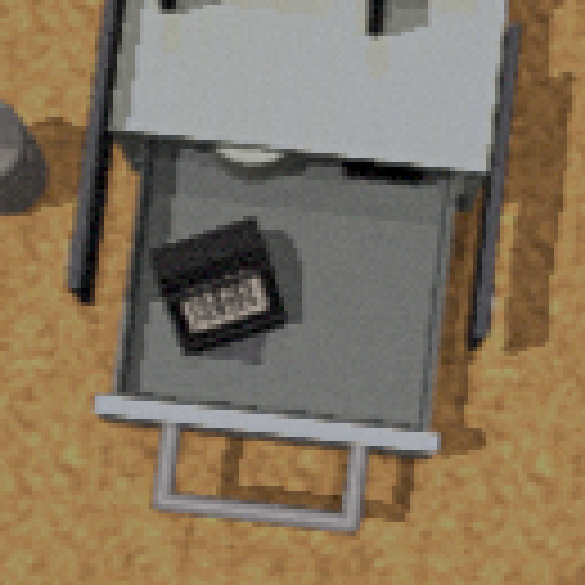

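```bash
python3 - <<'E'
from h import *
print('label top',onz('top',250,196.7,.097))
zt=np.load('pics/top3.npz')['p']; 
m=np.zeros((420,560),np.uint8); m[185:208,236:264]=(zt[185:208,236:264].min(-1)>95)
n,l,s,c=cv2.connectedComponentsWithStats(m); print(s,c); 
z=np.load('pics/w3.npz');T=z['T'];p=z['p'];X=wpts(T,z['d'])
C=[]
for v in range(175,268,8):
    L=[u for u in range(255,315) if .040<X[v,u,2]<.062 and p[v,u].max()>40 and int(p[v,u,2])-int(p[v,u,0])<15]
    a,b=wonz(T,L[0]-.5,v,.051),wonz(T,L[-1]+.5,v,.051); C.append((a+b)/2); print(v,L[0],L[-1],np.round((a+b)/2,4),round(np.linalg.norm(a-b),4),np.round(np.median(X[v,L,2]),4))
C=np.array(C); k=np.polyfit(C[:,0],C[:,1],1); print('az',np.degrees(np.arctan(k[0])))
hd=np.zeros((420,560),bool); hd[120:175,245:315]=(p[120:175,245:315].max(-1)<45)&(X[120:175,245:315,2]>.02)
n,l,s,c=cv2.connectedComponentsWithStats(hd.astype(np.uint8));i=1+np.argmax(s[1:,4]);print(s[i],c[i])
H=X[l==i];print('head pts z pct',np.percentile(H[:,2],[1,20,50,80,99]))
ax=np.array([np.cos(np.arctan(k[0])),np.sin(np.arctan(k[0]))]);pp=H[:,:2]@ax
print('head along',np.percentile(pp,[1,99]),'lat',np.percentile(H[:,:2]@[-ax[1],ax[0]],[1,50,99]),'axis lat',C[:,:2]@[-ax[1],ax[0]], 'origin guess along',np.percentile(pp,99)-.099)
print('junction rows z',[(v,np.round(X[v,283],3).tolist()) for v in range(124,180,5)])
E
python3 -c "
import cv2
p=cv2.imread('pics/w3.png');cv2.imwrite('pics/w3c.png',cv2.resize(p[110:290,190:370],None,fx=3.3,fy=3.3,interpolation=0))"
```

```text
label top [0.61903437 0.07623732 0.097     ]
[[     0      0    560    420 235077]
 [   241    192     18     11     70]
 [   249    194      3      3      5]
 [   253    194      2      2      3]
 [   236    199      4      9     20]
 [   258    202      6      6     25]] [[279.51556299 209.50482608]
 [249.25714286 198.11428571]
 [249.6        195.        ]
 [253.66666667 194.33333333]
 [236.8        204.        ]
 [261.08       205.12      ]]
175 266 296 [ 0.5162 -0.2928  0.051 ] 0.0315 0.0537
183 266 296 [ 0.5087 -0.2892  0.051 ] 0.0317 0.0542
191 267 296 [ 0.5009 -0.2861  0.051 ] 0.0308 0.0548
199 267 297 [ 0.4931 -0.2829  0.051 ] 0.0321 0.0544
207 267 297 [ 0.4854 -0.2792  0.051 ] 0.0323 0.0539
215 267 297 [ 0.4776 -0.2755  0.051 ] 0.0325 0.0541
223 268 297 [ 0.4694 -0.2721  0.051 ] 0.0317 0.0538
231 268 297 [ 0.4613 -0.2683  0.051 ] 0.0319 0.0539
239 269 297 [ 0.4529 -0.2649  0.051 ] 0.0311 0.0536
247 269 297 [ 0.4445 -0.2609  0.051 ] 0.0314 0.054
255 269 297 [ 0.436  -0.2569  0.051 ] 0.0317 0.0536
263 269 297 [ 0.4273 -0.2527  0.051 ] 0.032 0.0531
az -24.15046754310396
[ 252  129   58   42 2075] [280.99566265 148.92192771]
head pts z pct [0.02148176 0.03386463 0.04126958 0.04633671 0.04904644]
head along [0.59597917 0.63639039] lat [-0.08520949 -0.0568467  -0.02761407] axis lat [-0.05600186 -0.05578622 -0.05608399 -0.05638906 -0.05617869 -0.05596782
 -0.05628356 -0.05607501 -0.05640124 -0.05619502 -0.05598749 -0.05577834] origin guess along 0.5373903928135773
junction rows z [(124, [0.561, -0.318, 0.002]), (129, [0.557, -0.315, 0.017]), (134, [0.552, -0.313, 0.029]), (139, [0.548, -0.31, 0.037]), (144, [0.543, -0.308, 0.046]), (149, [0.539, -0.306, 0.044]), (154, [0.534, -0.304, 0.042]), (159, [0.53, -0.302, 0.047]), (164, [0.525, -0.299, 0.048]), (169, [0.52, -0.297, 0.048]), (174, [0.517, -0.295, 0.054]), (179, [0.512, -0.293, 0.055])]
```

View pics/w3c.png

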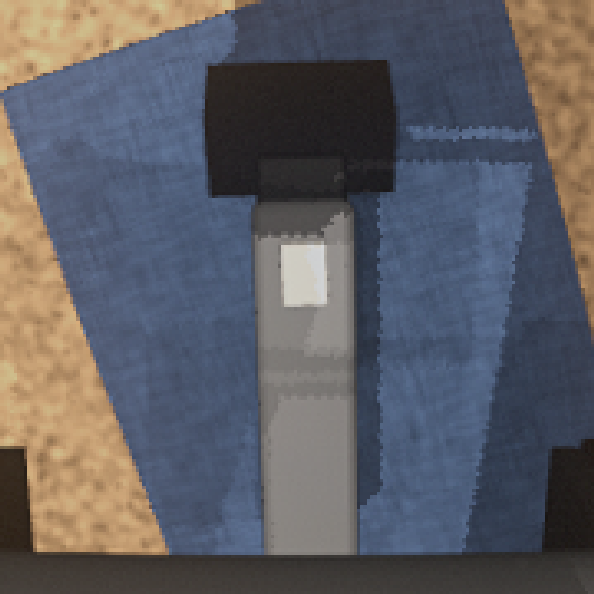

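carry_out([
  [-0.001,-0.0055,-0.03,1.5,-1],
  [-0.001,-0.0055,-0.07,1.5,-1],
  [-0.001,-0.0055,-0.11,1.5,-1],
  [-0.001,-0.0055,-0.145,1.5,-1],
  [-0.001,-0.0055,-0.17,1.5,-1],
  [-0.001,-0.0055,-0.186,1.5,-1],
  [-0.001,-0.0055,-0.194,1.5,-1],
  [-0.001,-0.0055,-0.194,1.5,-0.5],
  [-0.001,-0.0055,-0.194,1.5,0],
  [-0.001,-0.0055,-0.194,1.5,0.2],
  [-0.001,-0.0055,-0.194,1.5,1],
  [-0.001,-0.0055,-0.194,1.5,1],
  [-0.001,-0.0055,-0.194,1.5,1],
  [-0.001,-0.0055,-0.194,1.5,1],
], grip_force=4)

```text
time_s: 9.25
tool_pos: [0.4994, -0.2858, 0.2049]
tool_rot: [-180.0, -0.0, -114.4]
force: [-0.3, 0.3, -0.0]
grip_width: 0.0391
```

carry_out([
  [0,0,0,0,1],
  [0,0,0,0,1],
  [0,0,0,0,1],
  [0,0,0,0,1],
])

```text
time_s: 9.65
tool_pos: [0.4994, -0.2858, 0.2048]
tool_rot: [180.0, 0.0, -114.4]
force: [0.4, 2.1, -0.0]
grip_width: 0.0321
```

carry_out([
  [-0.0005,0.0002,0.002,0,1],
  [-0.001,0.0005,0.004,0,1],
  [-0.002,0.001,0.006,0,1],
  [-0.003,0.0013,0.008,0,1],
  [-0.004,0.0017,0.01,0,1],
  [-0.005,0.0022,0.0125,0,1],
  [-0.0057,0.0026,0.0147,0,1],
  [-0.0057,0.0026,0.0147,0,1],
  [-0.0057,0.0026,0.0147,0,1],
])

```text
time_s: 10.55
tool_pos: [0.4937, -0.2833, 0.2197]
tool_rot: [-180.0, -0.0, -114.4]
force: [-0.1, -0.1, -1.2]
grip_width: 0.0324
```

Run:
```python
from h import *
T,p,d=wsave('w4'); save('scene','scene4'); save('top','top4')
a=cv2.imread('pics/w4.png'); b=cv2.imread('pics/scene4.png')[100:210,140:300]
cv2.imwrite('pics/w4c.png',np.hstack([cv2.resize(a[110:310,190:370],(396,440),interpolation=0),cv2.resize(b,(400,440*1),interpolation=2)]))
X=wpts(T,d); print([(v,np.round(X[v,283],3).tolist()) for v in range(110,270,10)])
```

```text
[(110, [0.566, -0.321, 0.003]), (120, [0.56, -0.318, 0.002]), (130, [0.555, -0.316, 0.003]), (140, [0.552, -0.313, 0.044]), (150, [0.548, -0.311, 0.051]), (160, [0.56, -0.314, 0.2]), (170, [0.541, -0.308, 0.06]), (180, [0.537, -0.306, 0.065]), (190, [0.534, -0.305, 0.068]), (200, [0.529, -0.303, 0.064]), (210, [0.525, -0.301, 0.062]), (220, [0.522, -0.299, 0.067]), (230, [0.518, -0.297, 0.066]), (240, [0.513, -0.295, 0.065]), (250, [0.51, -0.294, 0.07]), (260, [0.506, -0.292, 0.07])]
```

View pics/w4c.png

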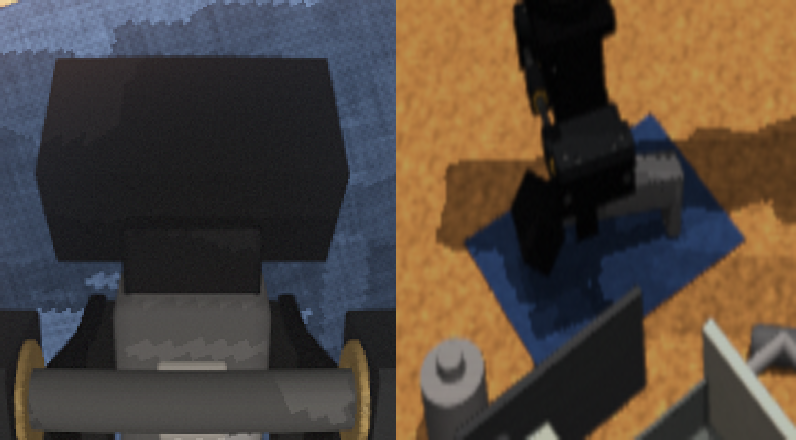

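carry_out([
  [-0.001,0.0004,0.002,0,1],
  [-0.002,0.0009,0.004,0,1],
  [-0.003,0.0013,0.006,0,1],
  [-0.004,0.0018,0.008,0,1],
  [-0.0055,0.0024,0.01,0,1],
  [-0.0066,0.0029,0.012,0,1],
  [-0.0066,0.0029,0.012,0,1],
  [-0.0066,0.0029,0.012,0,1],
])

```text
time_s: 11.5
tool_pos: [0.4871, -0.2803, 0.2316]
tool_rot: [-180.0, 0.0, -114.4]
force: [0.2, 0.9, -2.1]
grip_width: 0.0323
```

carry_out([
  [0,0,0,0,1],
  [0,0,0,0,1],
  [0,0,0,0,1],
  [0,0,0,0,1],
], grip_force=50)

```text
time_s: 11.9
tool_pos: [0.487, -0.2803, 0.2314]
tool_rot: [180.0, -0.0, -114.4]
force: [-0.1, 0.1, -2.7]
grip_width: 0.0314
```

Run:
```python
from h import *
T,p,d=wsave('w5'); save('scene','scene5'); save('top','top5')
a=cv2.imread('pics/w5.png'); b=cv2.imread('pics/scene5.png')[120:200,180:280]
cv2.imwrite('pics/w5c.png',np.hstack([cv2.resize(a[110:310,190:370],(396,440),interpolation=0),cv2.resize(b,(400,440*1),interpolation=2)]))
```

```text
(no output)
```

View pics/w5c.png

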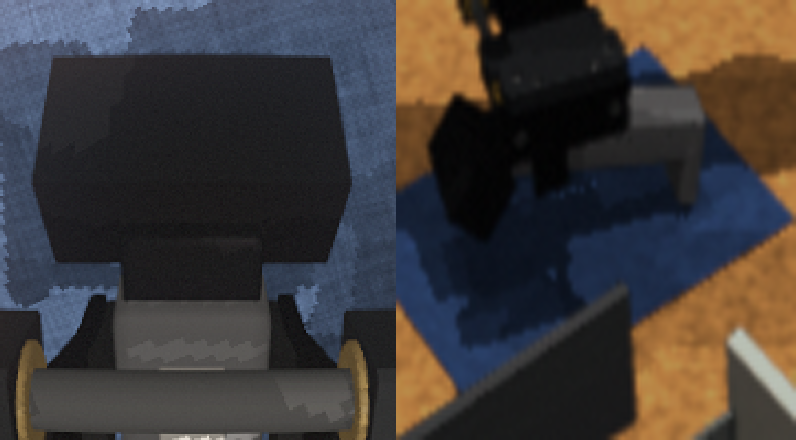

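Run:
```python
from h import *
b=cv2.imread('pics/scene5.png')[120:190,180:270]; cv2.imwrite('pics/s5c.png',cv2.resize(b,(720,560),interpolation=2))
b=cv2.imread('pics/scene0.png')[120:190,180:270]; cv2.imwrite('pics/s0c.png',cv2.resize(b,(720,560),interpolation=2))
c=env.get_calibration('scene')['camera_from_world'];print(-c[:3,:3].T@c[:3,3])
```

```text
[1.14249645 0.63312414 0.90010648]
```

View pics/s5c.png

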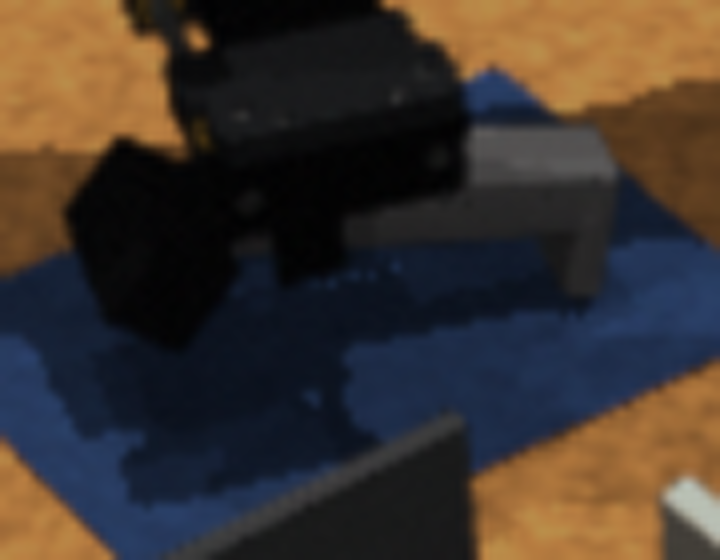

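View pics/s0c.png

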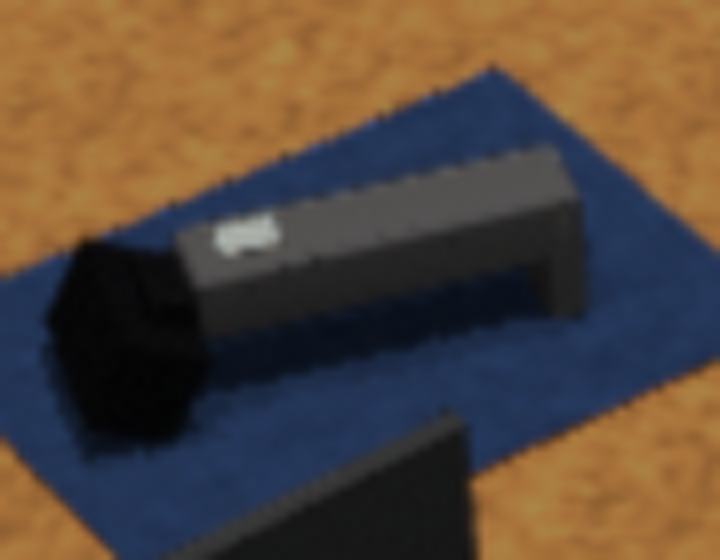

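```bash
cat > pj.py <<'E'
from h import *
def pj(n,P):
    c=env.get_calibration(n);q=np.atleast_2d(P)@c['camera_from_world'][:3,:3].T+c['camera_from_world'][:3,3]
    q=q@c['K'].T; return q[:,:2]/q[:,2:]
def frame(az,pt):
    return (R.from_euler('z',az,degrees=True)*R.from_euler('y',-pt,degrees=True)).as_matrix()
if __name__=='__main__':
    t=lambda P:(pj('scene',P)-[180,120])*8
    # level start
    Q=np.array([[55,16,51],[-73,16,51],[55,16,25],[-60,16,25],[-73,16,0.]])/1e3
    for az in (-24.3,-25.5):
        F=frame(az,0); P=np.array([.467,-.271,.003])+Q@F.T; a=t(P); print(az,np.round(a).tolist(),'slopes',(a[1]-a[0])[1]/(a[1]-a[0])[0],(a[3]-a[2])[1]/(a[3]-a[2])[0])
    g=np.array([.487,-.2803,.2314-.164])
    for pt in (10,12,13,14,15,16,18):
        F=frame(-24.4,pt); P=g+(Q-[.035,0,.038])@F.T; a=t(P); print(pt,np.round(a).tolist(),'slopes',np.round([(a[1]-a[0])[1]/(a[1]-a[0])[0],(a[3]-a[2])[1]/(a[3]-a[2])[0]],3),'tail z',P[4,2])
E
python3 pj.py
```

```text
-24.3 [[206.0, 275.0], [592.0, 186.0], [215.0, 339.0], [557.0, 259.0], [599.0, 310.0]] slopes -0.23163324171300023 -0.23524196212826373
-25.5 [[204.0, 273.0], [592.0, 189.0], [213.0, 338.0], [557.0, 261.0], [599.0, 313.0]] slopes -0.21786825491404682 -0.22122487671372984
10 [[244.0, 188.0], [630.0, 158.0], [238.0, 256.0], [583.0, 228.0], [611.0, 287.0]] slopes [-0.078 -0.084] tail z 0.011223302197507605
12 [[245.0, 186.0], [630.0, 167.0], [237.0, 255.0], [580.0, 236.0], [606.0, 297.0]] slopes [-0.048 -0.054] tail z 0.007775928563797357
13 [[246.0, 185.0], [630.0, 172.0], [236.0, 254.0], [578.0, 240.0], [603.0, 302.0]] slopes [-0.033 -0.039] tail z 0.006079223669023623
14 [[247.0, 184.0], [629.0, 177.0], [236.0, 253.0], [577.0, 245.0], [600.0, 306.0]] slopes [-0.018 -0.025] tail z 0.0044011976767480004
15 [[248.0, 183.0], [629.0, 182.0], [235.0, 252.0], [575.0, 249.0], [597.0, 311.0]] slopes [-0.003 -0.01 ] tail z 0.0027423617299431463
16 [[249.0, 182.0], [628.0, 187.0], [235.0, 251.0], [574.0, 253.0], [594.0, 316.0]] slopes [0.012 0.005] tail z 0.0011032211261079589
18 [[251.0, 180.0], [627.0, 197.0], [234.0, 249.0], [570.0, 261.0], [587.0, 325.0]] slopes [0.043 0.036] tail z -0.0021139830117101743
```

carry_out([
  [0,0,0,0,1],
  [0,0,0,0,1],
  [0,0,0,0,1],
  [0,0,0.002,0,1],
  [0,0,0.002,0,1],
  [0,0,0.002,0,1],
], grip_force=3)

```text
time_s: 12.65
tool_pos: [0.4872, -0.2804, 0.2337]
tool_rot: [-180.0, -0.0, -114.4]
force: [1.6, 0.1, -0.3]
grip_width: 0.0323
```

Run:
```python
from h import *
save('scene','scene6'); print(env.get_obs()['force'])
b=cv2.imread('pics/scene6.png')[120:190,180:270]; cv2.imwrite('pics/s6c.png',cv2.resize(b,(720,560),interpolation=2))
```

```text
[-0.0967474  -1.01488622 -1.35776435]
```

View pics/s6c.png

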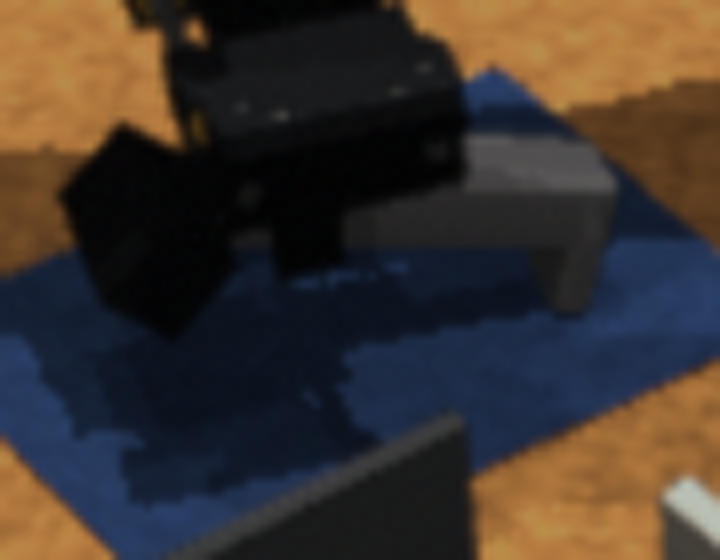

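```bash
cat > slope.py <<'E'
from h import *
import sys
def edge(f,u0,u1,v0,v1,lo=True):
    p=np.load(f'pics/{f}.npz')['p'].astype(float)
    g=p[...,2]-p[...,0]  # blue minus red
    us=[];vs=[]
    for u in range(u0,u1):
        col=cv2.GaussianBlur(g[v0:v1,u:u+1],(1,3),0)[:,0]; i=np.argmax(np.diff(col)) if lo else np.argmin(np.diff(col))
        dd=np.diff(col); 
        if 0<i<len(dd)-1:
            s=1 if lo else -1; a,b,c=s*dd[i-1],s*dd[i],s*dd[i+1]; i=i+(a-c)/(2*(a-2*b+c)+1e-9)
        us.append(u);vs.append(v0+i+.5)
    us=np.array(us);vs=np.array(vs);k=np.ones(len(us),bool)
    for _ in range(4):
        q=np.polyfit(us[k],vs[k],1);e=vs-np.polyval(q,us);k=abs(e)<max(.4,1.5*e[k].std())
    print(f,'slope',round(q[0],4),'n',k.sum(),len(us),'v at mid',np.polyval(q,(u0+u1)/2)); return q
edge('scene0',212,246,148,166)
edge('scene5',225,247,144,156)
edge('scene6',225,246,144,158)
E
python3 slope.py
```

```text
scene0 slope 0.0324 n 19 34 v at mid 160.02545096753488
scene5 slope -0.0654 n 22 22 v at mid 149.86897298003308
scene6 slope -0.0076 n 21 21 v at mid 150.48607753348125
```

carry_out([
  [0,0,0,0,1],
  [0,0,0,0,1],
  [0,0,0,0,1],
  [0,0,0.004,0,1],
  [0,0,0.015,0,1],
  [0,0,0.035,0,1],
  [0,0,0.06,0,1],
  [0,0,0.09,0,1],
  [0,0,0.12,0,1],
  [0,0,0.15,0,1],
  [0,0,0.18,0,1],
  [0,0.0,0.2,0,1],
  [0,0,0.21,0,1],
  [0,0,0.21,0,1],
], grip_force=55)

```text
time_s: 14.1
tool_pos: [0.487, -0.2807, 0.445]
tool_rot: [-179.9, 0.0, -114.4]
force: [1.0, 0.6, -1.5]
grip_width: 0.0318
```

carry_out([
  [0,0.006,0,1,1],
  [0.001,0.02,0,3,1],
  [0.003,0.04,0,6,1],
  [0.005,0.065,0,9,1],
  [0.007,0.09,0,12,1],
  [0.009,0.115,0,15,1],
  [0.011,0.14,0,18,1],
  [0.013,0.165,0,21,1],
  [0.015,0.19,0,25,1],
  [0.017,0.215,0,29,1],
  [0.018,0.24,0,33,1],
  [0.02,0.265,-0.002,37,1],
  [0.021,0.285,-0.005,40,1],
  [0.022,0.3,-0.01,42,1],
  [0.023,0.312,-0.017,42.8,1],
  [0.0236,0.319,-0.024,42.8,1],
  [0.0236,0.323,-0.029,42.8,1],
  [0.0236,0.323,-0.03,42.8,1],
  [0.0236,0.323,-0.03,42.8,1],
  [0.0236,0.323,-0.03,42.8,1],
])

```text
time_s: 16.1
tool_pos: [0.5108, 0.0417, 0.4138]
tool_rot: [-180.0, -0.0, -71.7]
force: [0.2, 0.0, -2.2]
grip_width: 0.0318
```

Run:
```python
from h import *
T,p,d=wsave('w7'); save('scene','scene7'); save('top','top7');o=env.get_obs();print(o['tool_pos'],o['tool_rot'],o['force'],o['grip_width'])
b=cv2.imread('pics/scene7.png')[120:290,190:390]; cv2.imwrite('pics/s7c.png',cv2.resize(b,(700,595),interpolation=2))
```

```text
[0.51073458 0.04214749 0.4138773 ] [-1.79959726e+02 -3.16525724e-03 -7.16209194e+01] [-0.4758157   0.42257925 -3.11269158] 0.03126073593506336
```

View pics/w7.png

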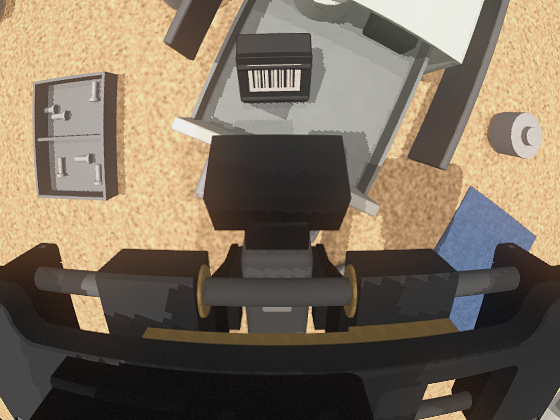

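View pics/s7c.png

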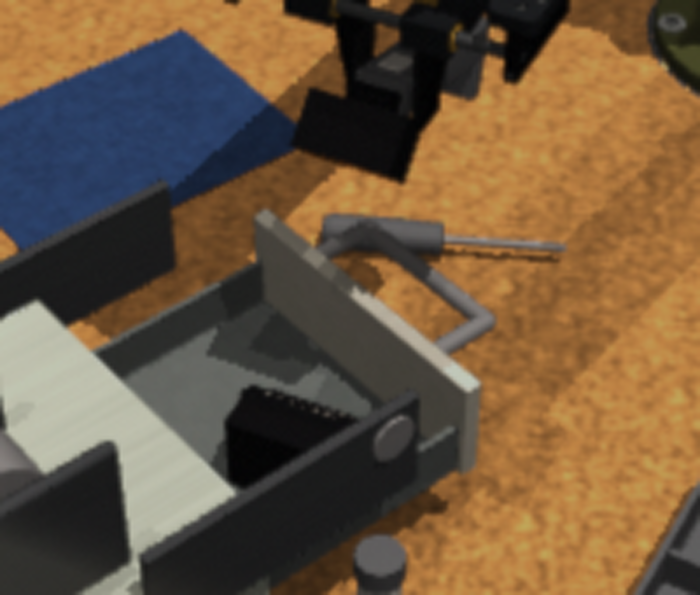

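```bash
python3 -c "
import cv2
p=cv2.imread('pics/w7.png');cv2.imwrite('pics/w7c.png',cv2.resize(p[25:110,225:325],None,fx=7,fy=7,interpolation=2))"
```

```text
(no output)
```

View pics/w7c.png

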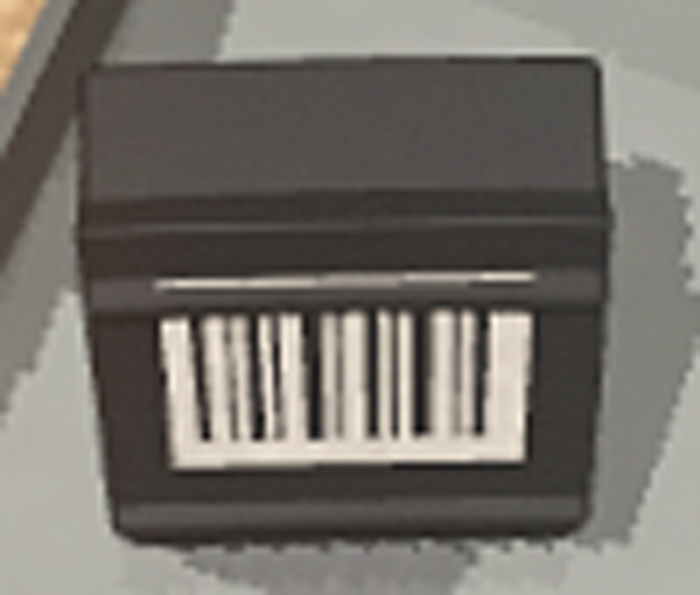

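Run:
```python
from h import *
T2=np.load('pics/w2.npz')['T'];z=np.load('pics/w7.npz');T7=z['T']
f=lambda u,v:(225+u/7-.5+.07,25+v/7-.5+.07)
LL,LR,UL,UR=f(172,468),f(525,460),f(155,276),f(535,270)
a=tri(wray(T2,378.25,145.25),wray(T7,*LL));b=tri(wray(T2,393,187),wray(T7,*LR));print('tri',a,b)
# upper line in w2: light line crop (380,195)-(437,370) /4
c=tri(wray(T2,310+382/4,90+193/4),wray(T7,*UL));d=tri(wray(T2,310+437/4,90+370/4),wray(T7,*UR));print(c,d)
S=[wonz(T7,*LL,.0864),wonz(T7,*LR,.0864),wonz(T7,*UL,.1076),wonz(T7,*UR,.1076)]
print(np.round(S,4),np.mean(S,0)); S=np.array(S)
print('az low',np.degrees(np.arctan2(*(S[0]-S[1])[1::-1])),'up',np.degrees(np.arctan2(*(S[2]-S[3])[1::-1])),np.linalg.norm(S[0]-S[1]),np.linalg.norm(S[0]-S[2]))
# top camera
p=np.load('pics/top3.npz')['p']
```

```text
tri (array([0.60037694, 0.09780025, 0.09402117]), [np.float64(0.00016964151976112113), np.float64(0.00016964151976120364)]) (array([0.61601687, 0.0544817 , 0.09060437]), [np.float64(0.0002889814574026713), np.float64(0.00028898145740262896)])
(array([0.62114694, 0.1049984 , 0.11476791]), [np.float64(0.0002672666268199553), np.float64(0.0002672666268199393)]) (array([0.63698169, 0.06148082, 0.11015832]), [np.float64(0.000448539290620337), np.float64(0.00044853929062044836)])
[[0.601  0.0988 0.0864]
 [0.6167 0.0546 0.0864]
 [0.6224 0.1062 0.1076]
 [0.6378 0.0618 0.1076]] [0.61947044 0.08034069 0.097     ]
az low 109.54702985300956 up 109.11900107029784 0.04690805280756526 0.03101990770012237
```

Run:
```python
from h import *
def prof(f,o,az,cols,rows):
    z=np.load(f'pics/{f}.npz');X=wpts(z['T'],z['d'])
    a=np.array([np.cos(np.radians(az)),np.sin(np.radians(az))]); r=[]
    for v in rows:
        P=np.median(X[v,cols[0]:cols[1]],0); r.append((v,(P[:2]-o[:2])@a*1e3,(P[2]-o[2])*1e3))
    return np.array(r)
print('w3 rel origin');print(np.round(prof('w3',np.array([.467,-.271,.003]),-24.3,(276,286),range(122,200,4)),1).tolist())
print('w7 rel grasp');print(np.round(prof('w7',np.array([.5107,.0421,.2498]),18.4,(272,288),range(120,262,6)),1).tolist())
```

```text
w3 rel origin
[[122.0, 107.5, 0.5], [126.0, 102.9, -0.1], [130.0, 98.7, 19.3], [134.0, 94.5, 25.7], [138.0, 90.6, 32.3], [142.0, 86.7, 39.2], [146.0, 83.0, 44.5], [150.0, 78.6, 40.8], [154.0, 74.3, 39.0], [158.0, 70.7, 44.8], [162.0, 66.7, 44.7], [166.0, 62.4, 44.7], [170.0, 58.4, 45.0], [174.0, 55.1, 50.8], [178.0, 51.1, 50.7], [182.0, 46.9, 51.3], [186.0, 43.3, 53.1], [190.0, 39.2, 53.9], [194.0, 35.6, 53.3], [198.0, 31.0, 53.1]]
w7 rel grasp
[[120.0, 76.5, -197.8], [126.0, 70.2, -197.4], [132.0, 64.2, -197.9], [138.0, 66.3, -3.8], [144.0, 63.7, -1.1], [150.0, 61.3, 1.5], [156.0, 58.8, 3.7], [162.0, 56.6, 5.7], [168.0, 54.2, 8.2], [174.0, 51.9, 10.5], [180.0, 49.9, 12.6], [186.0, 47.7, 14.3], [192.0, 45.5, 16.4], [198.0, 43.6, 18.3], [204.0, 40.4, 15.0], [210.0, 36.9, 11.6], [216.0, 33.9, 10.6], [222.0, 32.5, 14.4], [228.0, 30.1, 15.1], [234.0, 26.8, 13.8], [240.0, 24.2, 13.2], [246.0, 21.1, 12.8], [252.0, 18.7, 13.7], [258.0, 16.8, 16.1]]
```

carry_out([
  [0,0,-0.004,0,1],
  [0,0,-0.012,0.3,1],
  [0.001,0.001,-0.024,0.6,1],
  [0.001,0.001,-0.038,0.6,1],
  [0.001,0.001,-0.052,0.6,1],
  [0.001,0.001,-0.064,0.6,1],
  [0.001,0.001,-0.073,0.6,1],
  [0.001,0.001,-0.077,0.6,1],
  [0.001,0.001,-0.078,0.6,1],
  [0.001,0.001,-0.078,0.6,1],
  [0.001,0.001,-0.078,0.6,1],
])

```text
time_s: 17.35
tool_pos: [0.5119, 0.0437, 0.3361]
tool_rot: [-179.9, -0.0, -71.0]
force: [1.2, 0.0, -1.9]
grip_width: 0.0313
```

Run:
```python
from h import *
T,p,d=wsave('w8'); save('scene','scene8'); save('top','top8');o=env.get_obs();print(o['time_s'],o['tool_pos'],o['tool_rot'],o['force'],o['grip_width'])
b=cv2.imread('pics/scene8.png')[140:290,190:390]; cv2.imwrite('pics/s8c.png',cv2.resize(b,(800,600),interpolation=2))
```

```text
17.5 [0.5117863  0.04366459 0.33593308] [-1.79952360e+02 -1.59711564e-03 -7.09670606e+01] [ 0.33019375 -0.50412496 -1.41181495] 0.031472407443234394
```

View pics/w8.png

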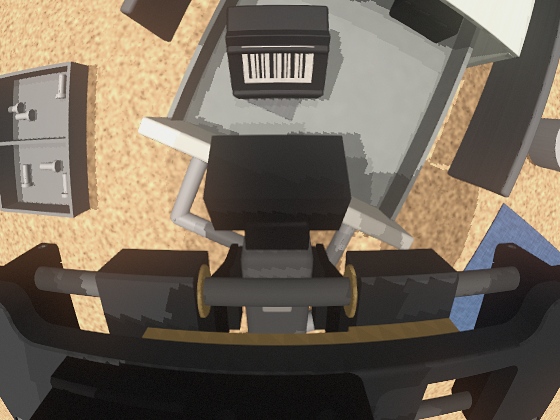

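View pics/s8c.png

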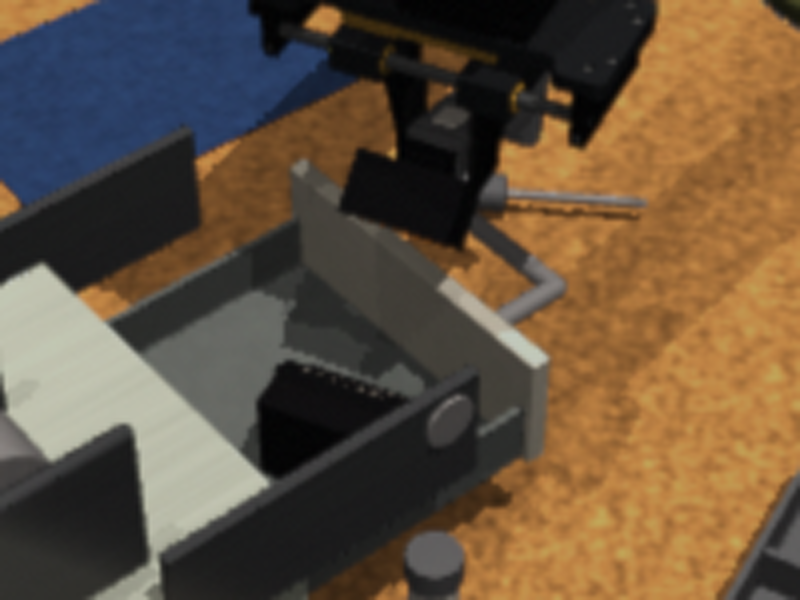

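```bash
python3 -c "
import cv2
p=cv2.imread('pics/w8.png');cv2.imwrite('pics/w8c.png',cv2.resize(p[35:95,220:340],None,fx=6,fy=6,interpolation=2))"
```

```text
(no output)
```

View pics/w8c.png

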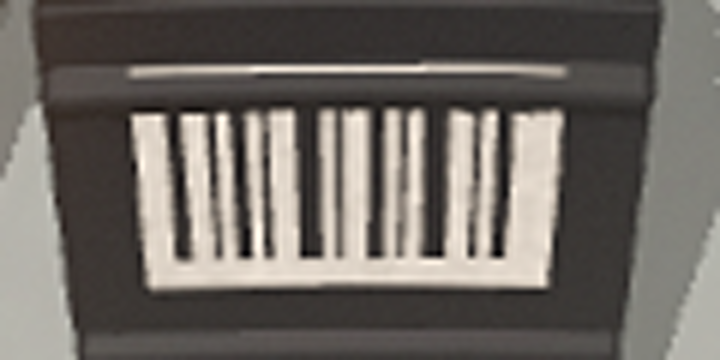

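Run:
```python
from h import *
z=np.load('pics/w8.npz');T=z['T'];p=z['p'];X=wpts(T,z['d'])
f=lambda u,v:(220+u/6-.42,35+v/6-.42)
L=[f(148,290),f(552,284),f(127,70),f(568,68)]
S=np.array([wonz(T,*L[i],[.0869,.0869,.1081,.1081][i]) for i in range(4)]);C=S.mean(0)
print(np.round(S,4),C,'az',[np.degrees(np.arctan2(*(S[a]-S[a+1])[1::-1]))-90 for a in (0,2)])
Xt=(X-T[:3,3])@T[:3,:3]
ct=(C-T[:3,3])@T[:3,:3];print('label in tool',ct)
for v in (150,170,190,200,210):
    r=[u for u in range(195,362) if abs(Xt[v,u,2]-np.median(Xt[v,270:290,2]))<.012 and p[v,u].max()<70]
    print(v,r[0],r[-1],'lat',Xt[v,r[3],0],Xt[v,r[-4],0],'mid by z',(wray(np.eye(4),(r[0]+r[-1])/2,v)))
# handle ahead of fingers & predicted beam
a=-70.97+90; fw=np.array([np.cos(np.radians(a)),np.sin(np.radians(a)),0])
g=T[:3,3]-[0,0,.164]; win=g+fw*.0568-[0,0,.0176]
dd=C-win; print('win',win,'dist',np.linalg.norm(dd),'elev',np.degrees(np.arctan2(-dd[2],dd@fw)),'lat',dd@[-fw[1],fw[0],0])
```

```text
[[0.6011 0.0985 0.0869]
 [0.617  0.0546 0.0869]
 [0.6216 0.1058 0.1081]
 [0.637  0.0619 0.1081]] [0.61916923 0.08019862 0.0975    ] az [np.float64(19.94142152626121), np.float64(19.33872348418666)]
label in tool [ 0.00040907 -0.11302109  0.23872503]
150 210 343 lat -0.02571061661235839 0.027881740839643208 mid by z (array([-0.00051149, -0.07299631,  0.02002977]), array([3.20959853e-04, 8.21860822e-02, 9.96616950e-01]))
170 207 346 lat -0.027925854614986177 0.027895239120005483 mid by z (array([-0.00051149, -0.07299631,  0.02002977]), array([2.75944650e-04, 1.43286062e-01, 9.89681276e-01]))
190 211 349 lat -0.0259707843547307 0.02797562493835425 mid by z (array([-0.00051149, -0.07299631,  0.02002977]), array([0.01098277, 0.20383784, 0.97894306]))
200 205 349 lat -0.028392268743627533 0.02744300420840731 mid by z (array([-0.00051149, -0.07299631,  0.02002977]), array([0.00174102, 0.23384932, 0.97227129]))
210 208 346 lat -0.02858589758354024 0.02798596157441868 mid by z (array([-0.00051149, -0.07299631,  0.02002977]), array([0.00171619, 0.26363244, 0.96462168]))
win [0.56561385 0.06218259 0.1544914 ] dist 0.08025444351553968 elev 45.246647746481905 lat -0.00043101955045832924
```

carry_out([
  [0,0,0,0,1],
  [0,0,0,0,1],
  [0,0,0,0,1],
  [0,0,0,0,1],
  [0,0,0,0,1],
  [0,0,0,0,1],
  [0,0,0,0,1],
  [0,0,0,0,1],
  [0,0,0,0,1],
  [0,0,0,0,1],
  [0,0,0,0,1],
  [0,0,0,0,1],
  [0,0,0,0,1],
  [0,0,0,0,1],
  [0,0,0,0,1],
  [0,0,0,0,1],
  [0,0,0,0,1],
  [0,0,0,0,1],
])

```text
time_s: 19.3
tool_pos: [0.5116, 0.0437, 0.3355]
tool_rot: [180.0, -0.0, -71.0]
force: [-0.4, 0.6, -2.3]
grip_width: 0.0318
```

carry_out([
  [0,0,0.005,0,1],
  [0,0,0.015,0,1],
  [0,0,0.03,0,1],
  [0,0,0.05,0,1],
  [0,0,0.07,0,1],
  [-0.001,-0.008,0.09,-1,1],
  [-0.002,-0.025,0.103,-3,1],
  [-0.004,-0.05,0.11,-6,1],
  [-0.006,-0.08,0.11,-10,1],
  [-0.008,-0.11,0.11,-14,1],
  [-0.011,-0.14,0.11,-18,1],
  [-0.013,-0.17,0.11,-22,1],
  [-0.015,-0.2,0.11,-26,1],
  [-0.017,-0.23,0.11,-30,1],
  [-0.019,-0.255,0.11,-34,1],
  [-0.021,-0.28,0.108,-38,1],
  [-0.023,-0.3,0.102,-41,1],
  [-0.024,-0.314,0.09,-43,1],
  [-0.0246,-0.322,0.075,-43.4,1],
  [-0.0246,-0.324,0.06,-43.4,1],
])

```text
time_s: 21.3
tool_pos: [0.4861, -0.2816, 0.3936]
tool_rot: [179.9, -0.0, -114.5]
force: [-0.7, -0.2, -2.7]
grip_width: 0.0316
```

carry_out([
  [0,0,-0.015,0,1],
  [0,0,-0.035,0,1],
  [0,0,-0.06,0,1],
  [0,0,-0.085,0,1],
  [0,0,-0.11,0,1],
  [0,0,-0.13,0,1],
  [0,0,-0.143,0,1],
  [0,0,-0.15,0,1],
  [0,0,-0.154,0,1],
  [0,0,-0.154,0,1],
  [0,0,-0.154,0,1],
])

```text
time_s: 22.4
tool_pos: [0.4874, -0.2806, 0.2423]
tool_rot: [-179.9, 0.0, -114.4]
force: [-0.4, 0.1, -1.4]
grip_width: 0.0312
```

Run:
```python
from h import *
save('scene','scene9'); o=env.get_obs();print(o['time_s'],o['tool_pos'],o['tool_rot'],o['force'])
b=cv2.imread('pics/scene9.png')[120:190,180:270]; cv2.imwrite('pics/s9c.png',cv2.resize(b,(720,560),interpolation=2))
```

```text
22.45 [ 0.48741655 -0.28057041  0.24235248] [-1.79906692e+02  1.20232449e-02 -1.14364346e+02] [ 0.05899693  0.38489277 -2.71859045]
```

View pics/s9c.png

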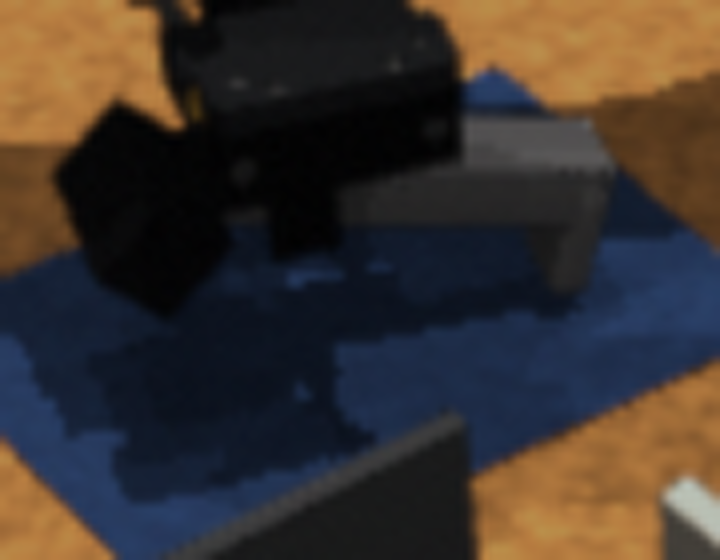

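carry_out([
  [0,0,-0.002,0,1],
  [0,0,-0.004,0,1],
  [0,0,-0.006,0,1],
  [0,0,-0.007,0,1],
  [0,0,-0.007,0,1],
])

```text
time_s: 22.95
tool_pos: [0.4869, -0.2803, 0.2343]
tool_rot: [180.0, -0.0, -114.4]
force: [0.7, 0.7, -1.9]
grip_width: 0.0316
```

carry_out([
  [0,0,0,0,1],
  [0,0,0,0,1],
  [0,0,0,0,1],
  [0.001,-0.0005,-0.002,0,1],
  [0.002,-0.001,-0.004,0,1],
  [0.003,-0.0015,-0.006,0,1],
  [0.0042,-0.002,-0.008,0,1],
  [0.0054,-0.0025,-0.01,0,1],
  [0.0066,-0.003,-0.013,0,1],
  [0.008,-0.0036,-0.016,0,1],
  [0.009,-0.004,-0.019,0,1],
  [0.01,-0.0045,-0.022,0,1],
  [0.011,-0.005,-0.025,0,1],
  [0.0117,-0.0053,-0.0275,0,1],
  [0.0123,-0.0055,-0.029,0,1],
  [0.0123,-0.0055,-0.0295,0,1],
  [0.0123,-0.0055,-0.0295,0,1],
], grip_force=4)

```text
time_s: 24.65
tool_pos: [0.4993, -0.286, 0.2054]
tool_rot: [180.0, 0.0, -114.4]
force: [-1.8, 0.1, 4.3]
grip_width: 0.0319
```

Run:
```python
from h import *
save('scene','scene10'); o=env.get_obs();print(o['time_s'],o['tool_pos'],o['tool_rot'],o['force'])
b=cv2.imread('pics/scene10.png')[120:190,180:270]; cv2.imwrite('pics/s10c.png',cv2.resize(b,(720,560),interpolation=2))
```

```text
24.7 [ 0.49932339 -0.28596384  0.20536735] [-1.79997221e+02  1.08693450e-02 -1.14378208e+02] [-1.93531838 -0.09659611  5.11356127]
```

View pics/s10c.png

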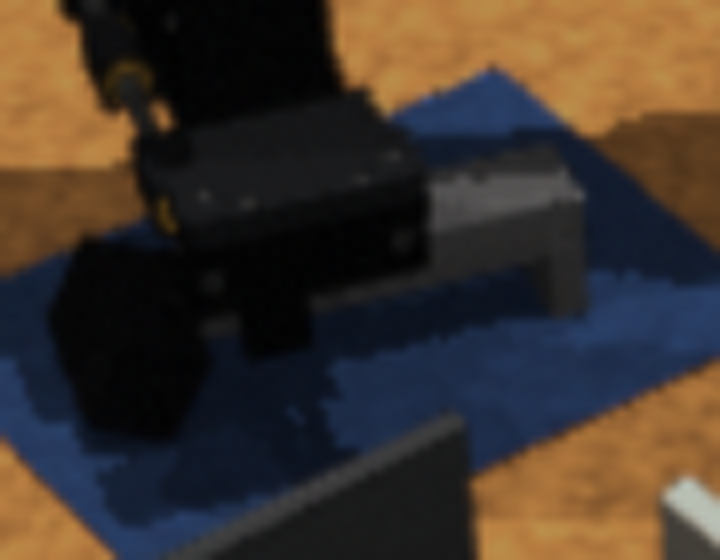

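carry_out([
  [0,0,0.0005,0,0.2],
  [0,0,0.0005,0,0.1],
  [0,0,0.0005,0,-0.1],
  [0,0,0.0005,0,-0.4],
  [0,0,0.0005,0,-0.7],
  [0,0,0.0005,0,-1],
  [0,0,0.0005,0,-1],
  [0,0,0.0005,0,-1],
  [0,0,0.01,0,-1],
  [0,0,0.03,0,-1],
  [0,0,0.06,0,-1],
  [0,0,0.1,0,-1],
  [0,0,0.14,0,-1],
  [0,0,0.18,0,-1],
  [0,0,0.2,0,-1],
  [0,0,0.2,0,-1],
])

```text
time_s: 26.3
tool_pos: [0.4997, -0.287, 0.4091]
tool_rot: [-179.6, 0.1, -114.4]
force: [0.4, 0.0, -0.1]
grip_width: 0.0875
```

Run:
```python
from h import *
T,p,d=wsave('w11');save('scene','scene11'); o=env.get_obs();print(o['time_s'],o['tool_pos'],o['tool_rot'],o['grip_width'])
b=cv2.imread('pics/scene11.png')[120:190,180:270]; cv2.imwrite('pics/s11c.png',np.hstack([cv2.resize(b,(400,311),interpolation=2),cv2.resize(p[:,:,::-1],(400,311))]))
```

```text
26.4 [ 0.49910207 -0.28586613  0.40522659] [-1.79971720e+02  3.28977937e-02 -1.14374141e+02] 0.08718754382722906
```

View pics/s11c.png

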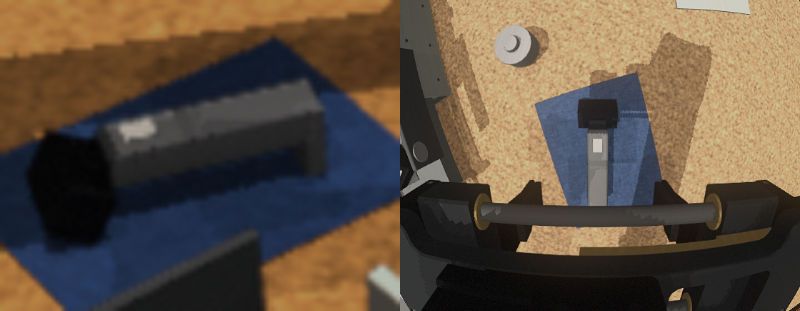

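carry_out([
  [0,0.005,0,3,0],
  [0,0.02,0,11,0],
  [0,0.045,0.005,19,0],
  [0,0.075,0.01,27,0],
  [0,0.105,0.01,35,0],
  [0,0.135,0.01,43,0],
  [0,0.165,0.01,51,0],
  [0,0.195,0.01,59,0],
  [0,0.225,0.01,67,0],
  [0,0.25,0.01,75,0],
  [-0.002,0.275,0.01,83,0],
  [-0.003,0.295,0.01,91,0],
  [-0.004,0.315,0.005,99,0],
  [-0.004,0.33,0.0,106,0],
  [-0.004,0.338,-0.005,109.1,0],
  [-0.004,0.338,-0.005,109.1,0],
  [-0.004,0.338,-0.005,109.1,0],
  [-0.004,0.338,-0.005,109.1,0],
])

```text
time_s: 28.2
tool_pos: [0.4953, 0.0513, 0.3997]
tool_rot: [180.0, 0.0, -5.4]
force: [0.2, -0.0, 0.2]
grip_width: 0.0437
```

Run:
```python
from h import *
T,p,d=wsave('w12');print(env.get_obs()['time_s'],T[:3,3]);X=wpts(T,d)
for v in (160,180,200,220,235):
    row=p[v].astype(int); g=[u for u in range(255,310) if np.ptp(row[u])<25 and 0.08<X[v,u,2]<.125]
    if g: print(v,g[0],g[-1],np.round(wonz(T,(g[0]+g[-1])/2,v,.108),4))
```

```text
28.25 [0.49531197 0.05133907 0.39970876]
160 271 283 [0.4985 0.094  0.108 ]
180 271 283 [0.4969 0.077  0.108 ]
200 271 283 [0.4953 0.0596 0.108 ]
220 271 283 [0.4936 0.0417 0.108 ]
235 271 282 [0.4918 0.0279 0.108 ]
```

View pics/w12.png

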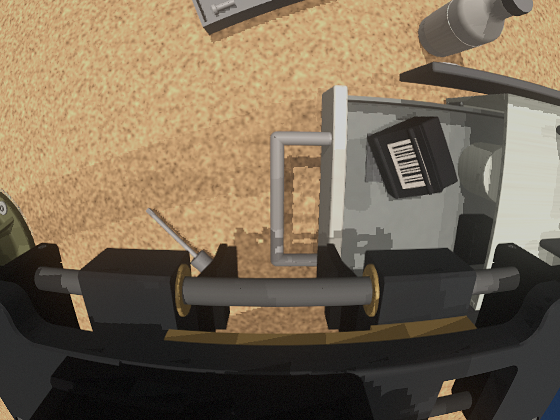

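carry_out([
  [-0.0005,0.001,-0.03,0,0],
  [-0.0005,0.001,-0.07,0,0],
  [-0.0005,0.001,-0.1,0,0],
  [-0.0005,0.001,-0.12,0,0],
  [-0.0005,0.001,-0.131,0,0],
  [-0.0005,0.001,-0.131,0,0],
  [-0.0005,0.001,-0.131,0,1],
  [-0.0005,0.001,-0.131,0,1],
  [-0.0005,0.001,-0.131,0,1],
  [-0.0005,0.001,-0.131,0,1],
  [-0.0005,0.001,-0.131,0,1],
], grip_force=25)

```text
time_s: 29.35
tool_pos: [0.4951, 0.0532, 0.2695]
tool_rot: [-180.0, -0.1, -5.3]
force: [3.7, 1.1, -0.8]
grip_width: 0.0117
```

carry_out([
  [0.004,0.0,0,0,1],
  [0.012,-0.001,0,0,1],
  [0.022,-0.002,0,0,1],
  [0.034,-0.003,0,0,1],
  [0.046,-0.004,0,0,1],
  [0.058,-0.005,0,0,1],
  [0.07,-0.0065,0,0,1],
  [0.082,-0.0075,0,0,1],
  [0.094,-0.0085,0,0,1],
  [0.106,-0.0095,0,0,1],
  [0.116,-0.0105,0,0,1],
  [0.124,-0.0113,0,0,1],
  [0.13,-0.0119,0,0,1],
  [0.136,-0.0124,0,0,1],
  [0.141,-0.0129,0,0,1],
  [0.145,-0.0132,0,0,1],
  [0.148,-0.0135,0,0,1],
  [0.148,-0.0135,0,0,1],
])

```text
time_s: 31.15
tool_pos: [0.6433, 0.0392, 0.2695]
tool_rot: [180.0, -0.0, -5.3]
force: [-1.8, -0.8, 4.1]
grip_width: 0.0111
```

Keep pushing in small steps until it stops.

carry_out([
  [0.002,-0.0002,0,0,1],
  [0.004,-0.0004,0,0,1],
  [0.006,-0.0005,0,0,1],
  [0.006,-0.0005,0,0,1],
])

```text
time_s: 31.55
tool_pos: [0.6476, 0.0388, 0.2694]
tool_rot: [180.0, 0.3, -5.3]
force: [-9.5, -0.8, 10.3]
grip_width: 0.0113
```

carry_out([
  [0.001,-0.0001,0,0,1],
  [0.002,-0.0002,0,0,1],
  [0.003,-0.0003,0,0,1],
  [0.003,-0.0003,0,0,1],
])

```text
time_s: 31.95
tool_pos: [0.6488, 0.0386, 0.2693]
tool_rot: [180.0, 0.7, -5.3]
force: [-16.8, -1.0, 16.0]
grip_width: 0.0113
```

carry_out([
  [0,0,0,0,0.6],
  [-0.001,0,0,0,0.3],
  [-0.002,0,0,0,0.1],
  [-0.003,0,0,0,0.1],
  [-0.003,0,0,0,0.1],
  [-0.003,0,0,0,0.1],
  [-0.003,0,0.02,0,0.1],
  [-0.003,0,0.06,0,0.1],
  [-0.003,0,0.1,0,0.1],
  [-0.003,0,0.14,0,0.1],
  [-0.003,0,0.16,0,0.1],
  [-0.003,0,0.16,0,0.1],
])

```text
time_s: 33.15
tool_pos: [0.6497, 0.0384, 0.4332]
tool_rot: [-179.9, -0.4, -5.3]
force: [0.1, 0.0, 0.1]
grip_width: 0.0391
```

Run:
```python
from h import *
T,p,d=wsave('w13');save('scene','scene13');o=env.get_obs();print(o['time_s'],o['tool_pos'],o['force'],o['grip_width']);X=wpts(T,d)
for v in (160,180,200,220,235):
    row=p[v].astype(int); g=[u for u in range(255,310) if np.ptp(row[u])<25 and 0.08<X[v,u,2]<.125]
    if g: print(v,g[0],g[-1],np.round(wonz(T,(g[0]+g[-1])/2,v,.108),4))
```

```text
33.25 [0.64880724 0.03888351 0.42870059] [-0.28463095  0.19158668 -0.06734725] 0.039036437767672426
160 266 276 [0.6494 0.0783 0.108 ]
180 266 276 [0.6476 0.0592 0.108 ]
200 266 277 [0.6461 0.0396 0.108 ]
220 266 276 [0.6437 0.0196 0.108 ]
235 266 276 [0.6422 0.0041 0.108 ]
```

View pics/w13.png

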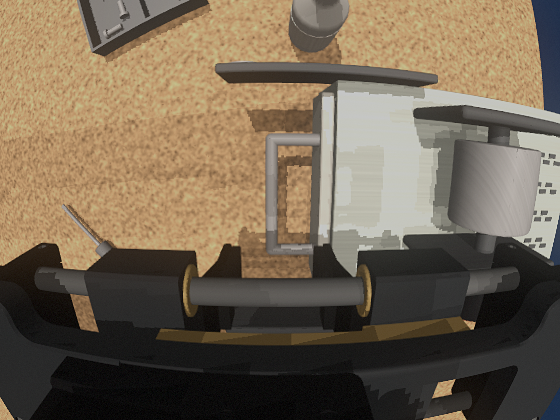

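View pics/scene13.png

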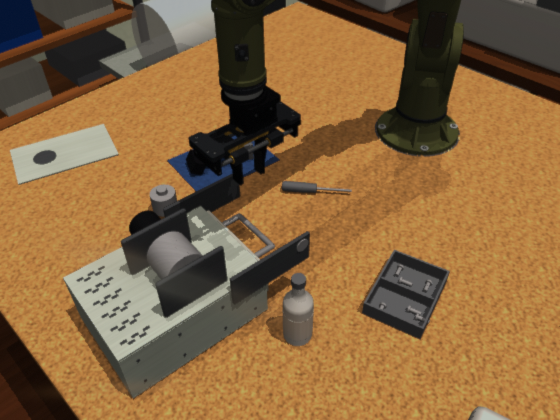

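Run:
```python
from h import *
z=np.load('pics/w13.npz');T=z['T'];X=wpts(T,z['d']);p=z['p']
for v in (150,180):
    for u in range(308,346,2): print(v,u,np.round(X[v,u],4),p[v,u].tolist())
```

```text
150 308 [ 6.953e-01  7.490e-02 -4.000e-04] [172, 135, 98]
150 310 [ 0.6978  0.0747 -0.    ] [163, 128, 93]
150 312 [0.6953 0.0787 0.0466] [115, 98, 80]
150 314 [0.6954 0.0803 0.0655] [85, 81, 72]
150 316 [0.6956 0.0817 0.0823] [88, 82, 75]
150 318 [0.6949 0.0835 0.104 ] [98, 93, 82]
150 320 [0.6952 0.0845 0.1158] [101, 95, 86]
150 322 [0.697  0.0844 0.1161] [194, 188, 175]
150 324 [0.6987 0.0843 0.1175] [197, 195, 182]
150 326 [0.7005 0.0843 0.118 ] [196, 194, 182]
150 328 [0.7024 0.0841 0.1178] [196, 194, 181]
150 330 [0.704  0.0841 0.1191] [198, 195, 181]
150 332 [0.7059 0.0839 0.1186] [170, 164, 151]
150 334 [0.7196 0.0773 0.0518] [75, 75, 70]
150 336 [0.7077 0.0847 0.1293] [146, 144, 133]
150 338 [0.7092 0.0847 0.1311] [193, 192, 178]
150 340 [0.7113 0.0844 0.1294] [198, 199, 195]
150 342 [0.7131 0.0843 0.1294] [197, 198, 193]
150 344 [0.7148 0.0843 0.1301] [198, 199, 194]
180 308 [ 6.923e-01  3.600e-02 -3.000e-04] [173, 137, 99]
180 310 [6.949e-01 3.590e-02 1.000e-04] [173, 136, 98]
180 312 [0.6916 0.0464 0.0579] [94, 89, 81]
180 314 [0.6557 0.1121 0.4133] [96, 90, 80]
180 316 [0.6923 0.0522 0.0914] [97, 90, 81]
180 318 [0.6927 0.0546 0.1053] [96, 91, 82]
180 320 [0.693  0.0568 0.1179] [152, 145, 133]
180 322 [0.6949 0.0567 0.1181] [197, 195, 182]
180 324 [0.6967 0.0566 0.1185] [197, 193, 181]
180 326 [0.6986 0.0564 0.1181] [196, 192, 178]
180 328 [0.7005 0.0562 0.1182] [197, 192, 179]
180 330 [0.7024 0.056  0.1178] [184, 177, 163]
180 332 [0.7152 0.0433 0.0519] [129, 124, 113]
180 334 [0.7045 0.0576 0.1278] [83, 81, 73]
180 336 [0.706  0.0579 0.13  ] [184, 184, 170]
180 338 [0.7077 0.0578 0.1303] [197, 199, 189]
180 340 [0.7096 0.0575 0.1299] [196, 197, 188]
180 342 [0.7115 0.0574 0.1297] [197, 198, 189]
180 344 [0.7135 0.0571 0.129 ] [197, 198, 189]
```

carry_out([
  [-0.0025,0,-0.04,0,0.1],
  [-0.0025,0,-0.08,0,0.1],
  [-0.0025,0,-0.12,0,0.1],
  [-0.0025,0,-0.148,0,0.1],
  [-0.0025,0,-0.158,0,0.1],
  [-0.0025,0,-0.16,0,0.1],
  [-0.0025,0,-0.16,0,1],
  [-0.0025,0,-0.16,0,1],
  [-0.0025,0,-0.16,0,1],
  [-0.0025,0,-0.16,0,1],
  [-0.001,0,-0.16,0,1],
  [0.001,0,-0.16,0,1],
  [0.003,0,-0.16,0,1],
  [0.005,0,-0.16,0,1],
  [0.006,0,-0.16,0,1],
  [0.006,0,-0.16,0,1],
], grip_force=30)

```text
time_s: 34.85
tool_pos: [0.65, 0.0386, 0.2697]
tool_rot: [-180.0, 1.1, -5.3]
force: [-25.2, -0.0, 20.9]
grip_width: 0.0111
```

carry_out([
  [0,0,0,0,0.3],
  [0,0,0,0,0.1],
  [-0.002,0,0,0,0.1],
  [-0.004,0,0,0,0.1],
  [-0.007,0,0,0,0.1],
  [-0.007,0,0,0,0.1],
  [-0.007,0,0.02,0,0.1],
  [-0.007,0,0.06,0,0.1],
  [-0.007,0,0.1,0,0.1],
  [-0.007,0,0.14,0,0.1],
  [-0.02,0,0.16,0,0.1],
  [-0.06,0,0.16,0,0.1],
  [-0.1,0,0.16,0,0.1],
  [-0.13,0,0.16,0,0.1],
  [-0.15,0,0.16,0,0.1],
  [-0.15,0,0.16,0,0.1],
  [-0.15,0,0.16,0,0.1],
  [-0.15,0,0.16,0,0.1],
])

```text
time_s: 36.65
tool_pos: [0.5057, 0.0389, 0.4291]
tool_rot: [180.0, -0.1, -5.3]
force: [-0.4, -0.7, 0.1]
grip_width: 0.0392
```

Run:
```python
from h import *
T,p,d=wsave('w14');save('top','top14');save('scene','scene14');o=env.get_obs();print(o['time_s'],o['tool_pos'],o['force'])
X=wpts(T,d)
a=cv2.imread('pics/top14.png');b=cv2.imread('pics/w14.png');cv2.imwrite('pics/f14.png',np.hstack([a[:,150:430],cv2.resize(b,(480,420))]))
pt,pd=np.load('pics/top14.npz')['p'],None
t0=np.load('pics/top0.npz')['p'].astype(int);D=abs(t0-pt.astype(int)).sum(-1);
for n,(u,v) in dict(bottle=(195,160),roller=(364,177),tray=(164,243),sd=(288,284),scanner=(378,252)).items(): print(n,np.mean(D[v-25:v+25,u-25:u+25]>60))
```

```text
36.8 [0.50557342 0.03887782 0.42875311] [-0.08063227  0.34576329 -0.51536624]
bottle 0.0
roller 0.0
tray 0.0
sd 0.6644
scanner 0.0312
```

View pics/f14.png

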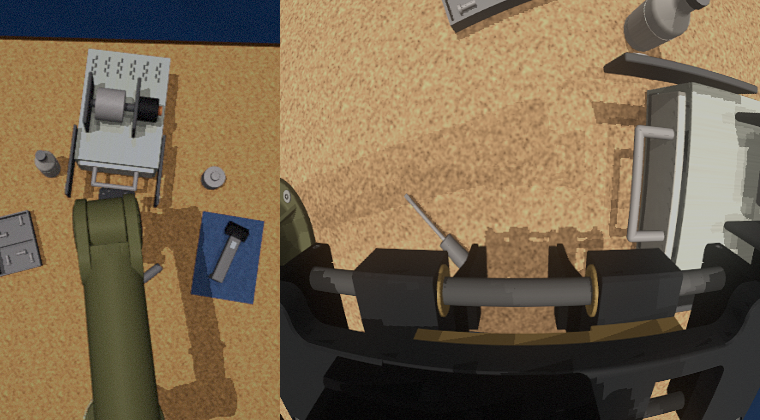

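Run:
```python
from h import *
a=np.load('pics/scene0.npz')['p'].astype(int);b=np.load('pics/scene14.npz')['p'].astype(int);D=abs(a-b).sum(-1)>60
print('sd',D[178:200,278:355].mean(),'handle/panel',D[205:250,235:285].mean())
print(env.sign_off())
```

```text
sd 0.05076741440377804 handle/panel 0.6666666666666666
the job is handed in; nothing more can be done
None
```

The whole sequence ran in the order asked, and I handed the job in at about 37 s. The hand-in gave no verdict.

- **Drawer opening:** I gripped the bar handle from above and pulled it about 135 mm from 15 mm ajar, to roughly 150 mm. The cameras showed the unit clear of the cover.
- **Taking the scanner:** I gripped it lightly, 35 mm ahead of its grip point, and lifted with the butt still on the mat. This pitched the nose up. The first attempt stopped at about 11°, so I eased the grip to 3 N and it went to about 15°. I then clamped it at 55 N.
- **Hold over the label:** It was held still for about 2 s. My estimate just before the hold was 80 mm distance, beam 45° down, under 1 mm sideways error, and scan line within about 0.5° of the bars. These are computed from camera measurements, not read from the beam.
- **Laying it back:** The butt touched first and it was lowered level, pressing the mat with about 5 N, then released. The pictures show it lying as at the start.
- **Closing the drawer:** I pushed it to its stop twice, the second time to 25 N with no further movement, then let go.

**Last checks:**
- Bottle, roller and tray are unchanged in the top picture.
- The arm hid the screwdriver from the top camera. The scene camera shows only 5% of pixels changed around it.
- The label's height disagreed slightly between methods: triangulation gave about 102 mm, depth about 96 mm, and the task text says 97 mm. I used 97.5 mm.
- After the first push the depth picture showed about 1 mm between panel and cover edge. I took this as fully home because the second push did not move it.

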